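Clamp a paddle board in the painting stand

TASK

Draw the wooden paddle board out of the storage rack by its handle, lay it flat on the open table and let go of it there. Then take it up again by the blade, lay its handle right home in the channel of the painting stand with the blade on the rest, and swing the clamp lever fully shut over the handle. Leave the white cup, the jar and the bottle standing where they are.

Things in the scene. Friction and masses are not known exactly. Their poses are not given: they have to be found in the camera images.
- board: Loose light-wood paddle board, 190 mm long, 18 mm thick, about 0.1 kg. Blade 110 x 60 mm; handle 80 x 26 mm, on its centre line, equally thick, with a small dark dot near its end. Origin: underside, centre of the blade; the handle points to -x, from x = -55 to -135 mm; z up. At first it lies in the rack, with only 68 to 80 mm of the handle showing.
- board_handle (a point): Middle of the board's handle, mid thickness (95 mm from the board's origin along its -x, 9 mm above the underside).
- board_end (a point): Far end of the board's handle, on the underside (135 mm from the board's origin along its -x).
- rack: Fixed dark-wood rack, 96 mm wide, 72 mm high. Origin: on the table, 90 mm in front of its mouth, on the centre line; the mouth faces its -x and the body runs from x = 90 to 225 mm. The roofed slot: floor 40 mm above the table, 72 mm wide, 26 mm high, 125 mm deep. The board comes out along the rack's -x; the table in front of the mouth is open.
- rack_mouth (a point): Centre of the slot's mouth, at the slot's floor (40 mm above the table).
- stand: Fixed aluminium painting stand. Origin: on the table under the channel's mouth, which faces its -x. Foot bar 40 mm wide, 10 mm high, x = -130 to 120 mm. A dark rest 40 mm wide at x = -101 to -89 mm, top 30 mm above the table, carries the blade. The clamped board lies level, its handle pointing to the stand's +x (board x opposite to stand x).
- channel_stop (a point): Centre of the channel's stop face, at the channel's floor (30 mm above the table); axes as the stand's. board_end belongs here. The channel, open above and at its mouth, runs from the mouth 72 mm along the stand's +x to this stop: 32 mm wide, walls 16 mm high, in a block 70 mm wide.
- lever (a joint): Clamp lever angle, rad. 0 = fully shut (level, pointing to the stand's -x, its pad on the handle), about 1.57 = upright, 1.9 = leaning back, its stop. It starts open at 1.4 to 1.7. A friction hinge (0.2 N m, about 2 N at the grip): it stays where it is left. With the handle under it, its pad touches within about 0.01 rad of shut.
- lever_hinge (a point): Lever's hinge axis, 100 mm behind the channel's mouth (stand's +x), 62 mm above the table; the axis is parallel to the stand's y. The lever is a steel bar 16 mm wide and 10 mm thick (5 mm either side of the line from hinge to grip); it turns in the stand's vertical middle plane.
- lever_grip (a point): Centre of the lever's black T grip, 120 mm from the hinge: a round bar 16 mm thick and 64 mm long, parallel to the stand's y. When shut it lies 62 mm above the table, 20 mm in front of the channel's mouth.
- cup: White plastic cup, 72 mm wide, 90 mm high, origin under its centre. Bystander.
- jar: Pale squat jar with a white lid, 60 mm wide, 75 mm high, origin under its centre. Bystander.
- flask: Grey bottle with a black cap, 44 mm wide, 110 mm high, origin under its centre. Bystander.
Mind the look-alikes: they are no part of the job. What is meant by the rack is not blue, and is the smaller of those in its own colour. Of the things like the board, leave any that is turquoise; of the rest the larger one is meant.

How it is judged:
By the outcome, as a careful person would: the job done as asked, in the order asked, and still so for the second after the job is handed in, with the robot touching nothing.
It also fails if it takes over 69 s, if anything falls off the work surface, if the arm or the gripper's body presses on something with over 40 N, if the wrist force passes 120 N, or if a joint passes its speed limit or range.

ROBOT

A 6-joint arm with a two-finger parallel gripper is mounted at the origin on the work surface. World frame = base frame: x ahead of the robot, y to its left, z up, the work surface at z = 0. Lengths are in mm, angles in rad, forces in N, time in s.
With the tool pointing down it reaches from about 425 to 950 mm from the base axis. Payload 3.5 kg.
Tool frame: the origin (TCP) lies at the very end of the fingers, on their centre line; the grasp point (between the pads) lies 19 mm behind it (r.grip_depth is the distance from the TCP to the grasp point, in mm); z points along the fingers, y is the direction in which the jaws open and shut (so a half turn about z gives the same grasp; the last joint's range is limited). The gripper opens to 85 mm and grips with 20 to 120 N. Pads are 22 mm wide; open, the fingers measure 114 mm over their backs; the gripper's body (76 mm by 85 mm) begins 54 mm behind the grasp point. The pads swing forward as they close: fully open they stand 13 mm farther back than shut.
Start: joints at [1.105, 0.286, 1.577, -0, 1.279, -0.15], TCP at [209.603, 641.617, 231.325] pointing down, gripper open.
Joint ranges: [-2.77, 2.77], [-0.9, 2.22], [0.21, 2.48], [-1.53, 4.67], [0.24, 2.81], [-2.84, 2.84]. Speed limits (rad/s): [2.79, 2.79, 3.14, 3.14, 3.14, 3.14].

INTERFACE

Orientations are given as a unit quaternion [w, x, y, z].
In Python, from cell import r, eyes, workorder gives the robot as it stands.
- The arm moves only by the tool carry_out, never from a script. Its argument "increments" is a list of rows, each a list of 7 numbers: the shift along the tool's x, y, z normalised to -1 to 1, where 1 is 0.15 m, then the turn, a rotation vector about the tool's x, y, z normalised to -1 to 1, where 1 is 2 pi rad, then the finger opening in mm, from 0 to 85.4. A call has 1 to 12 rows; each row shifts and turns the pose as measured when the row begins, along the tool's axes as they then stand; what a row does not reach is not made up. A row lasts 1/8 s, in which the tool goes at most 62.5 mm and 10.7 degrees, less where a joint would pass 70% of its speed; a pose out of reach is approached as far as the arm can. A call with a number of a shift or a turn outside -1 to 1 is refused whole. A call with a gripper value outside its range is refused whole. The fingers move at their own pace and stop on an object; "grip_force" is the grip in N (left out, the last holds). Time passes only in rows, so rows that do not move let the fingers close. It gives the time, the measured TCP pose, the force and the opening at its end, in the units of the state.
- r.get_obs(): the state, without advancing time (a new reading comes with each control period).
- eyes.get_image(name): name is "scene" or "top" or "wrist"; returns a dict with "frame" (384x512x3 uint8, red, green, blue), "intrinsics" (3x3 intrinsics, pixels), "world_from_camera" (4x4, takes a point from camera to world coordinates). Camera axes: x right, y up, looking along -z (the intrinsics and any distortion apply to the point x, -y, -z); pixel columns grow to the right and rows downward; lengths in mm; the calibration is good to about 2 mm. A picture is of the moment at which its call begins. There is no depth.
- workorder.hand_in(): hands the job in, once; it reports no verdict.
The state is a dict: "time_s": time; "joint_pos": joint angles; "qd": joint speeds; "joint_efforts": joint torques, N m; "eef_pos": TCP position; "eef_rot": TCP orientation; "ft_force": force on the tool from outside, world axes, zero at the start; "moment": the same for the moment, N m; "gripper_width": finger opening in mm.
Only numpy, scipy, OpenCV 4.12 (cv2) and the standard library are available. Lean on these libraries where they do the work, as an engineer would, in place of code of your own. Each camera call takes 0.05 s, during which the arm holds its last target.

## Working session

There is one attempt and no reset: what is moved stays moved. The work goes in short steps, Python scripts to look and compute and a tool call to move; the robot and the scene stay as the last step left them, time stands still between calls to the robot, and variables do not carry over. Pictures are saved under pics/ and viewed, and the job is handed in when it is done.

Besides the shell and the picture viewer there is one more tool, called by a JSON object that holds its "fn" and its "kwargs", one argument or row to a line. carry_out: Moves the arm, as the interface text tells. Its arguments: {"type":"object","properties":{"increments":{"type":"array"},"grip_force":{"type":"number"}},"required":["increments"]}

```bash
ls; mkdir -p pics
python3 - <<'E'
from cell import r,eyes,workorder
import cv2,numpy as np
print(r.get_obs())
for n in ["scene","top","wrist"]:
    d=eyes.get_image(n); f=d["frame"]; cv2.imwrite(f"pics/{n}0.png",cv2.cvtColor(f,cv2.COLOR_RGB2BGR)); np.savez(f"pics/{n}0.npz",f=f,K=d["intrinsics"],T=d["world_from_camera"])
    print(n,d["intrinsics"].tolist(),np.round(d["world_from_camera"],3).tolist(),[k for k in d])
E
```

```text
pics
{'time_s': 0.0, 'joint_pos': array([ 1.10497392e+00,  2.87215584e-01,  1.57818641e+00,  1.57061548e-05,
        1.27859671e+00, -1.50014602e-01]), 'qd': array([-0.00055722, -0.00141359, -0.0018501 ,  0.00113544,  0.00131666,
       -0.00080263]), 'joint_efforts': array([ 1.63241398e-04, -4.05992067e+01, -2.92616719e+01, -9.09144273e-05,
        5.84724228e-03, -9.58232448e-06]), 'eef_pos': array([209.32226023, 641.02924357, 229.9088002 ]), 'eef_rot': array([-3.71772433e-04,  1.57250661e-01,  9.87557989e-01, -1.14416692e-03]), 'ft_force': array([0.23548536, 0.56343052, 0.06971034]), 'moment': array([ 0.04464573,  0.00860235, -0.00174315]), 'gripper_width': 85.52827144003324}
scene [[414.3876515734884, 0.0, 263.89057168050266], [0.0, 414.3876515734884, 191.3970005706393], [0.0, 0.0, 1.0]] [[0.188, -0.654, 0.733, 1544.597], [0.982, 0.141, -0.126, -173.328], [-0.021, 0.743, 0.669, 1075.269], [0.0, 0.0, 0.0, 1.0]] ['frame', 'intrinsics', 'world_from_camera']
top [[381.1567480122676, 0.0, 259.2399347855034], [0.0, 381.1567480122676, 194.75046893267032], [0.0, 0.0, 1.0]] [[0.0, 0.997, -0.078, 338.989], [-1.0, -0.001, -0.017, -8.243], [-0.017, 0.078, 0.997, 1151.479], [0.0, 0.0, 0.0, 1.0]] ['frame', 'intrinsics', 'world_from_camera']
wrist [[314.4020803672857, 0.0, 259.78587717393003], [0.0, 314.4020803672857, 187.30044700516325], [0.0, 0.0, 1.0]] [[0.312, -0.903, -0.294, 133.754], [0.95, 0.296, 0.099, 665.989], [-0.002, -0.31, 0.951, 373.321], [0.0, 0.0, 0.0, 1.0]] ['frame', 'intrinsics', 'world_from_camera']
```

View pics/scene0.png

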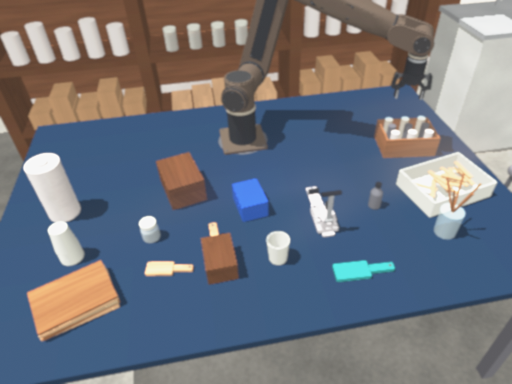

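View pics/top0.png

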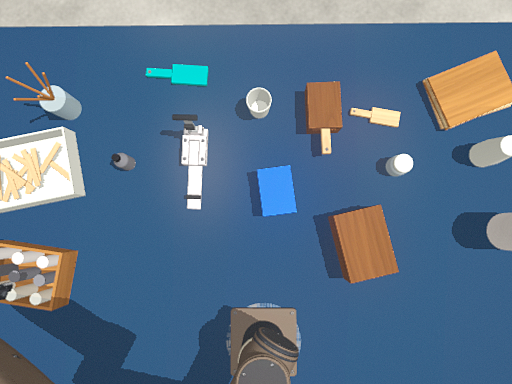

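View pics/wrist0.png

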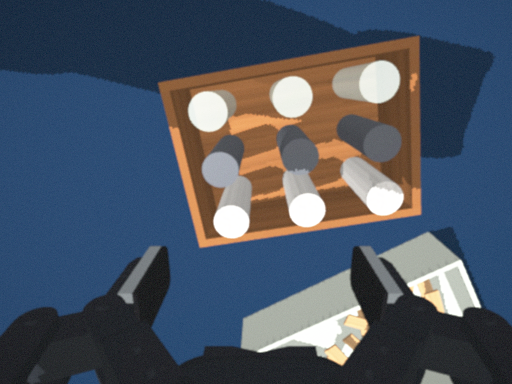

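```bash
cat > h.py <<'E'
import cv2,numpy as np
from cell import r,eyes,workorder
def load(n):
    z=np.load(f"pics/{n}.npz"); return z["f"],z["K"],z["T"]
def ray(K,T,uv):
    d=np.array([(uv[0]-K[0,2])/K[0,0],-(uv[1]-K[1,2])/K[1,1],-1.]); return T[:3,3],T[:3,:3]@d
def onz(K,T,uv,z):
    o,d=ray(K,T,uv); return o+d*(z-o[2])/d[2]
def proj(K,T,p):
    q=T[:3,:3].T@(np.array(p,float)-T[:3,3]); return np.array([K[0,0]*q[0]/-q[2]+K[0,2],K[1,1]*-q[1]/-q[2]+K[1,2]])
def tri(a,b):
    (o1,d1),(o2,d2)=a,b; A=np.stack([d1,-d2],1); s=np.linalg.lstsq(A,o2-o1,rcond=None)[0]
    p,q=o1+s[0]*d1,o2+s[1]*d2; return (p+q)/2,np.linalg.norm(p-q)
def snap(n,tag):
    d=eyes.get_image(n); f=d["frame"]; nm=f"{n}{tag}"
    cv2.imwrite(f"pics/{nm}.png",cv2.cvtColor(f,cv2.COLOR_RGB2BGR)); np.savez(f"pics/{nm}.npz",f=f,K=d["intrinsics"],T=d["world_from_camera"])
    return f,d["intrinsics"],d["world_from_camera"]
def crop(nm,x0,y0,x1,y1,s,out):
    f=load(nm)[0][y0:y1,x0:x1]; cv2.imwrite(f"pics/{out}.png",cv2.cvtColor(cv2.resize(f,None,fx=s,fy=s,interpolation=cv2.INTER_CUBIC),cv2.COLOR_RGB2BGR))
E
python3 - <<'E'
from h import *
crop("top0",290,70,410,170,6,"c_rack")
crop("top0",140,90,260,220,4.5,"c_stand")
crop("scene0",270,160,350,250,6,"c_stand_s")
E
```

```text
(no output)
```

View pics/c_rack.png

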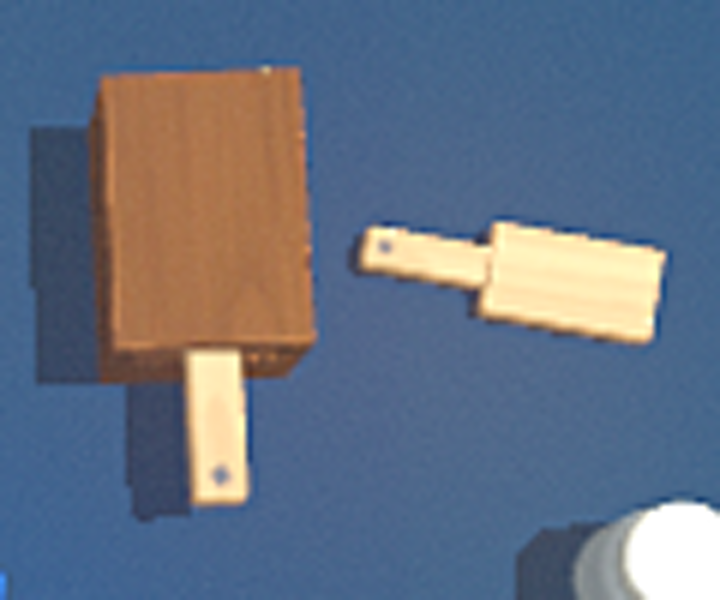

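View pics/c_stand.png

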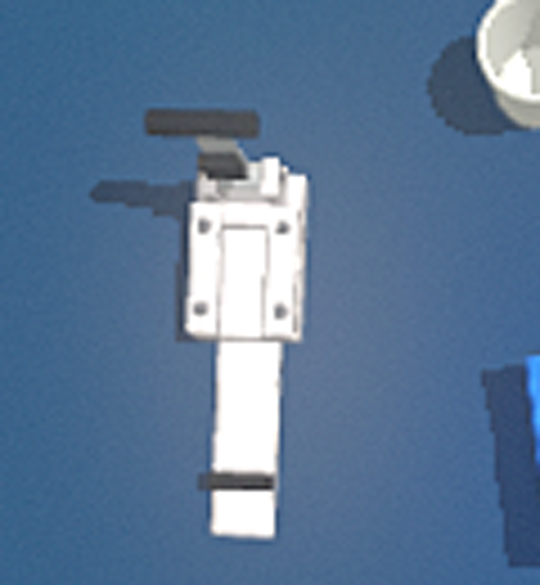

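View pics/c_stand_s.png

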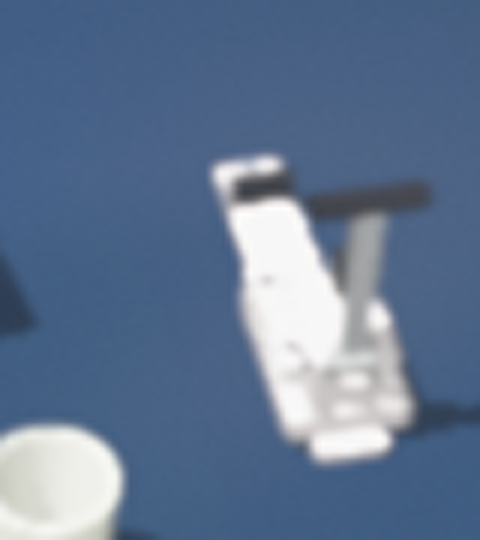

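Run:
```python
from h import *
f,K,T=load("top0"); fs,Ks,Ts=load("scene0")
up=lambda X,Y,s,x0,y0:((X+.5)/s-.5+x0,(Y+.5)/s-.5+y0)
R=[onz(K,T,up(*p,6,290,70),72) for p in [(103,77),(300,68),(315,338),(112,348)]]
for p in R: print("roof",p.round(1))
print([np.linalg.norm(R[i]-R[(i+1)%4]).round(1) for i in range(4)])
hsv=cv2.cvtColor(f,cv2.COLOR_RGB2HSV)
m=((hsv[...,0]>8)&(hsv[...,0]<28)&(hsv[...,2]>200)&(hsv[...,1]<150)).astype(np.uint8)
m[:, :300]=0;m[:, 405:]=0;m[:90]=0;m[160:]=0
cs,_=cv2.findContours(m,cv2.RETR_EXTERNAL,cv2.CHAIN_APPROX_NONE)
for c in cs:
    if cv2.contourArea(c)<20: continue
    rc=cv2.minAreaRect(c); print(rc)
    z=58 if rc[0][0]<345 else 18
    for b in cv2.boxPoints(rc): print("  ",onz(K,T,b,z).round(1))
S=lambda p:up(*p,4.5,140,90)
for n,p,z in [("blk NL",(190,203),46),("blk NR",(307,200),46),("blk SR",(299,339),46),("blk SL",(185,335),46),("chan mouth L",(219,337),30),("chan mouth R",(266,339),30),("chan stop L",(222,226),30),("chan stop R",(268,227),30),("rest L",(199,481),30),("rest R",(273,481),30),("foot L",(211,535),10),("foot R",(274,538),10),("foot mL",(217,342),10),("foot mR",(281,342),10)]:
    print(n,onz(K,T,S(p),z).round(1))
# lever grip ends: top, scene
ss=lambda p:up(*p,6,270,160)
for a,b in [((147,122),(312,207)),((258,123),(428,192)),((203,122),(370,199))]:
    for q in [b]:
        print("grip",*tri(ray(K,T,S(a)),ray(Ks,Ts,ss(q))))
```

```text
roof [ 750.1 -127.9   72. ]
roof [ 753.9 -222.9   72. ]
roof [ 621.2 -228.    72. ]
roof [ 616.8 -131.    72. ]
[np.float64(95.1), np.float64(132.8), np.float64(97.1), np.float64(133.3)]
((325.5, 141.0), (24.0, 9.0), 90.0)
   [ 616.  -169.5   58. ]
   [ 615.9 -195.6   58. ]
   [ 545.3 -194.6   58. ]
   [ 545.4 -168.7   58. ]
((374.8280029296875, 114.69600677490234), (49.28294372558594, 15.563035011291504), 10.30484676361084)
   [ 659.7 -260.7   18. ]
   [ 707. -270.   18.]
   [ 679.  -415.1   18. ]
   [ 632.1 -405.5   18. ]
blk NL [603.5 239.2  46. ]
blk NR [605.2 162.2  46. ]
blk SR [513.2 166.4  46. ]
blk SL [516.  241.1  46. ]
chan mouth L [517.1 222.1  30. ]
chan mouth R [515.7 190.8  30. ]
chan stop L [591.7 221.2  30. ]
chan stop R [590.9 190.5  30. ]
rest L [421.6 233.8  30. ]
rest R [421.5 185.   30. ]
foot L [386.9 229.6  10. ]
foot R [384.8 187.3  10. ]
foot mL [516.9 227.5  10. ]
foot mR [516.8 184.2  10. ]
grip [613.01769254 203.67948852 183.3111722 ] 59.46200768876452
grip [624.76986615 200.71177563 186.68815479] 63.28556579966557
grip [618.47485565 202.93286785 182.91797603] 2.266660890310687
```

```bash
cat >> h.py <<'E'
from scipy.spatial.transform import Rotation as Ro
def pose():
    o=r.get_obs(); q=o["eef_rot"]; return np.array(o["eef_pos"]),Ro.from_quat([q[1],q[2],q[3],q[0]]),o
def down(yaw): # tool y at world angle yaw, tool z down
    y=np.array([np.cos(yaw),np.sin(yaw),0]); z=np.array([0,0,-1.]); return Ro.from_matrix(np.stack([np.cross(y,z),y,z],1))
def plan(tgt,yaw,tilt=None):
    p,R,o=pose(); Rt=down(yaw) if tilt is None else tilt
    rv=(R.inv()*Rt).as_rotvec(); d=np.array(tgt)-p
    print("now",p.round(1),"t",round(o["time_s"],2),"w",round(o["gripper_width"],1),"F",np.round(o["ft_force"],1),"j",np.round(o["joint_pos"],2))
    print(" turn(unit2pi)",(rv/2/np.pi).round(4),"deg",np.degrees(rv).round(1)," shift in current axes /150:",(R.inv().apply(d)/150).round(3)," in target axes /150:",(Rt.inv().apply(d)/150).round(3),"dist",np.linalg.norm(d).round(1))
E
python3 - <<'E'
from h import *
f,K,T=load("top0")
up=lambda X,Y,s,x0,y0:((X+.5)/s-.5+x0,(Y+.5)/s-.5+y0)
for p in [(187,352),(240,350),(193,504),(247,501),(220,475)]: print(onz(K,T,up(*p,6,290,70),58).round(1))
plan([575,-183,200],np.pi/2+.035)
for uv,n in [((259,103),"cup"),((123,162),"flask"),((399,165),"jar"),((277,190),"blue")]: print(n,onz(K,T,uv,80).round())
E
```

```text
[ 618.2 -168.8   58. ]
[ 619.1 -194.5   58. ]
[ 543.7 -170.8   58. ]
[ 545.1 -196.8   58. ]
[ 557.8 -184.    58. ]
now [209.4 641.2 230.2] t 0.15 w 85.2 F [-0.3 -0.1 -0.1] j [ 1.1   0.29  1.58 -0.    1.28 -0.15]
 turn(unit2pi) [-0.0003 -0.0001 -0.0558] deg [ -0.1  -0.  -20.1]  shift in current axes /150: [-4.023 -4.465  0.209]  in target axes /150: [-2.244 -5.576  0.202] dist 902.1
cup [687.  11.  80.]
flask [517. 399.  80.]
jar [ 506. -384.   80.]
blue [436. -40.  80.]
```

{"fn": "carry_out", "kwargs": {
  "increments": [
    [0,0,0,0,0,-0.028,85],
    [0,0,0,0,0,-0.028,85],
    [-0.15,-0.37,0,0,0,0,60],
    [-0.15,-0.37,0,0,0,0,60],
    [-0.15,-0.37,0,0,0,0,60],
    [-0.15,-0.37,0,0,0,0,60],
    [-0.15,-0.37,0,0,0,0,60],
    [-0.15,-0.37,0,0,0,0,60],
    [-0.15,-0.37,0,0,0,0,60],
    [-0.15,-0.37,0,0,0,0,60],
    [-0.15,-0.37,0,0,0,0,60]
  ]
}}

```text
time_s: 1.52
eef_pos: [439.6, 139.7, 227.6]
eef_rot: [-0.001, -0.028, 1.0, -0.003]
ft_force: [0.7, 0.2, -0.3]
gripper_width: 60.1
```

Run:
```python
from h import *
plan([575,-183,180],np.pi/2+.03)
```

```text
now [439.6 139.7 227.6] t 1.52 w 60.1 F [ 0.7  0.2 -0.3] j [ 0.09 -0.2   2.08 -0.01  1.26 -1.54]
 turn(unit2pi) [-0.0009 -0.0002  0.0043] deg [-0.3 -0.1  1.5]  shift in current axes /150: [-0.779 -2.198  0.329]  in target axes /150: [-0.837 -2.178  0.317] dist 353.2
```

{"fn": "carry_out", "kwargs": {
  "increments": [
    [-0.13,-0.36,0,0,0,0.004,60],
    [-0.14,-0.36,0,0,0,0,60],
    [-0.14,-0.36,0.06,0,0,0,60],
    [-0.14,-0.36,0.08,0,0,0,60],
    [-0.14,-0.36,0.08,0,0,0,60],
    [-0.14,-0.36,0.08,0,0,0,60],
    [0,0,0,0,0,0,60]
  ]
}}

```text
time_s: 2.4
eef_pos: [578.1, -195.1, 182.0]
eef_rot: [0.0, -0.012, 1.0, -0.002]
ft_force: [0.1, 0.2, -0.8]
gripper_width: 59.9
```

Run:
```python
from h import *
plan([583,-183,120],np.pi/2+.03)
snap("wrist","1")
```

```text
now [ 578.1 -195.1  182. ] t 2.4 w 59.9 F [ 0.1  0.2 -0.8] j [-0.49  0.19  1.79 -0.    1.16 -2.08]
 turn(unit2pi) [-0.0007  0.0001 -0.0009] deg [-0.3  0.  -0.3]  shift in current axes /150: [-0.035  0.082  0.413]  in target axes /150: [-0.035  0.08   0.414] dist 63.4
```

View pics/wrist1.png

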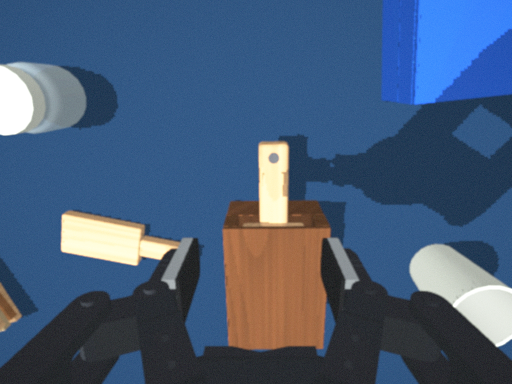

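Run:
```python
from h import *
f,K,T=load("wrist1")
hsv=cv2.cvtColor(f,cv2.COLOR_RGB2HSV)
m=((hsv[...,0]>8)&(hsv[...,0]<28)&(hsv[...,2]>190)&(hsv[...,1]<160)).astype(np.uint8)
m[:, :240]=0;m[:, 310:]=0;m[240:]=0
for v in (150,165,180,195,210,218):
    u=np.where(m[v])[0]; a,b=onz(K,T,(u.min()-.5,v),58),onz(K,T,(u.max()+.5,v),58); print(v,a.round(1),b.round(1),((a+b)/2).round(1))
v=np.where(m[:,273])[0]; print(onz(K,T,(273,v.min()),58).round(1),v.min(),v.max())
for uv in [(224,228),(330,228)]: print("roof front",onz(K,T,uv,72).round(1))
for uv in [(228,347),(325,347)]: print("roof",onz(K,T,uv,72).round(1))
crop("wrist1",200,120,350,250,4,"c_w1")
```

```text
150 [ 552.  -197.6   58. ] [ 551.4 -172.7   58. ] [ 551.7 -185.1   58. ]
165 [ 565.3 -197.3   58. ] [ 564.7 -172.    58. ] [ 565.  -184.7   58. ]
180 [ 579. -197.   58.] [ 578.4 -172.2   58. ] [ 578.7 -184.6   58. ]
195 [ 593.1 -196.7   58. ] [ 592.5 -171.5   58. ] [ 592.8 -184.1   58. ]
210 [ 607.7 -196.4   58. ] [ 607.  -169.9   58. ] [ 607.3 -183.1   58. ]
218 [ 615.6 -196.2   58. ] [ 615.  -170.4   58. ] [ 615.3 -183.3   58. ]
[ 545.7 -185.3   58. ] 143 225
roof front [ 619.9 -226.6   72. ]
roof front [ 617.5 -132.9   72. ]
roof [ 752.8 -224.2   72. ]
roof [ 750.1 -125.7   72. ]
```

View pics/c_w1.png

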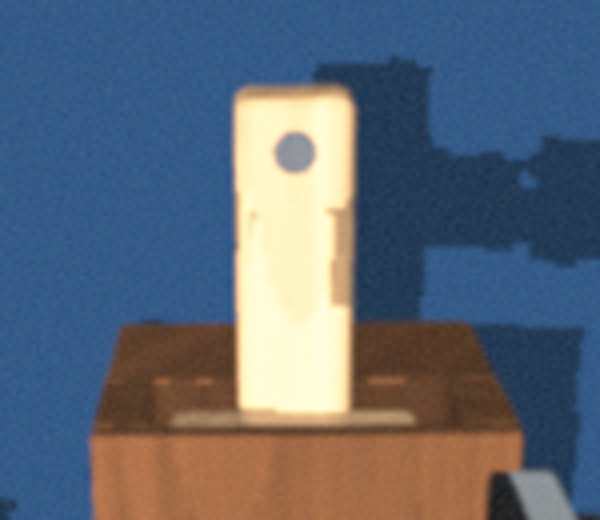

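{"fn": "carry_out", "kwargs": {
  "increments": [
    [-0.035,0.075,0.3,0,0,0,55],
    [0,0,0.3,0,0,0,55],
    [0,0,0.2,0,0,0,55],
    [0,0,0.08,0,0,0,55],
    [0,0,0,0,0,0,55]
  ]
}}

```text
time_s: 3.08
eef_pos: [583.9, -176.9, 51.4]
eef_rot: [0.003, -0.015, 1.0, -0.002]
ft_force: [0.8, -0.6, -1.1]
gripper_width: 55.3
```

Run:
```python
from h import *
plan([583,-184,43],np.pi/2+.027)
snap("wrist","2")
```

```text
now [ 583.9 -176.9   51.4] t 3.08 w 55.3 F [ 0.8 -0.6 -1.1] j [-0.46  0.35  1.86 -0.    0.93 -2.06]
 turn(unit2pi) [-0.0008  0.0009  0.0006] deg [-0.3  0.3  0.2]  shift in current axes /150: [ 0.008 -0.047  0.056]  in target axes /150: [ 0.007 -0.047  0.056] dist 11.0
```

View pics/wrist2.png

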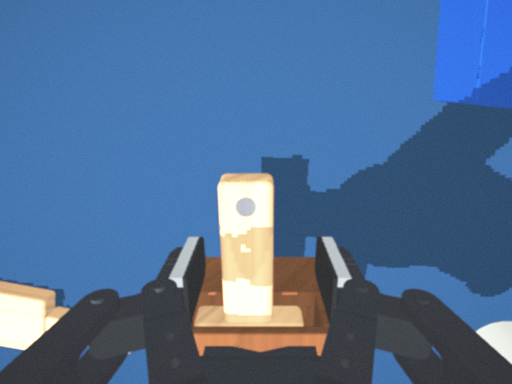

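{"fn": "carry_out", "kwargs": {
  "increments": [
    [0.005,-0.048,0.03,-0.0008,0.0009,0,50],
    [0,0,0.03,0,0,0,50],
    [0,0,0,0,0,0,50]
  ]
}}

```text
time_s: 3.5
eef_pos: [586.3, -186.1, 46.8]
eef_rot: [0.004, -0.015, 1.0, -0.002]
ft_force: [0.2, -0.3, 1.0]
gripper_width: 50.1
```

Run:
```python
from h import *
plan([583,-184,43],np.pi/2+.027)
```

```text
now [ 586.3 -186.1   46.8] t 3.5 w 50.1 F [ 0.2 -0.3  1. ] j [-0.47  0.36  1.85  0.    0.92 -2.07]
 turn(unit2pi) [-0.0006  0.0011  0.0006] deg [-0.2  0.4  0.2]  shift in current axes /150: [0.021 0.015 0.025]  in target axes /150: [0.021 0.015 0.025] dist 5.4
```

{"fn": "carry_out", "kwargs": {
  "increments": [
    [0,0.01,0.02,0,0,0,50],
    [0,0,0,0,0,0,40],
    [0,0,0,0,0,0,15],
    [0,0,0,0,0,0,15],
    [0,0,0,0,0,0,15],
    [0,0,0,0,0,0,15]
  ],
  "grip_force": 50
}}

```text
time_s: 4.25
eef_pos: [586.7, -184.8, 44.5]
eef_rot: [0.004, -0.015, 1.0, -0.002]
ft_force: [-0.4, 0.3, 0.8]
gripper_width: 24.3
```

{"fn": "carry_out", "kwargs": {
  "increments": [
    [0,0,-0.02,0,0,0,15],
    [0.07,0,0,0,0,0,15],
    [0.1,0,0,0,0,0,15],
    [0.1,0,0,0,0,0,15]
  ]
}}

```text
time_s: 4.75
eef_pos: [543.1, -185.5, 46.2]
eef_rot: [0.003, -0.016, 1.0, -0.002]
ft_force: [0.4, -0.2, -0.9]
gripper_width: 24.7
```

Run:
```python
from h import *
plan([436,-188,47],np.pi/2+.027)
snap("wrist","3")
```

```text
now [ 543.1 -185.5   46.2] t 4.75 w 24.7 F [ 0.4 -0.2 -0.9] j [-0.51  0.29  1.95  0.    0.9  -2.11]
 turn(unit2pi) [-0.0005  0.0009  0.0008] deg [-0.2  0.3  0.3]  shift in current axes /150: [ 0.714  0.006 -0.009]  in target axes /150: [ 0.714  0.003 -0.005] dist 107.1
```

View pics/wrist3.png

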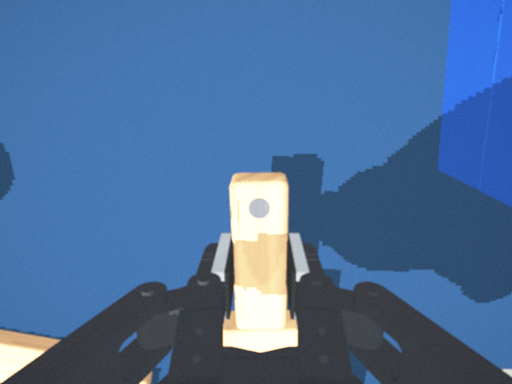

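{"fn": "carry_out", "kwargs": {
  "increments": [
    [0.12,0,0,0,0,0,15],
    [0.15,0,0,0,0,0,15],
    [0.15,0,0,0,0,0,15],
    [0.15,0,0,0,0,0,15],
    [0.15,0,0,0,0,0,15],
    [0.02,0,0,0,0,0,15],
    [0,0,0,0,0,0,15]
  ]
}}

```text
time_s: 5.68
eef_pos: [423.8, -188.5, 45.4]
eef_rot: [0.002, -0.014, 1.0, -0.001]
ft_force: [0.7, 0.2, -0.3]
gripper_width: 24.6
```

Run:
```python
from h import *
plan([436,-188,3],np.pi/2+.027)
snap("scene","4");crop("scene4",150,200,290,300,5,"c_s4")
```

```text
now [ 423.8 -188.5   45.4] t 5.67 w 24.6 F [ 0.7  0.2 -0.3] j [-0.64  0.07  2.21  0.    0.86 -2.24]
 turn(unit2pi) [-0.0005  0.0007  0.0003] deg [-0.2  0.2  0.1]  shift in current axes /150: [-0.08   0.002  0.283]  in target axes /150: [-0.081  0.001  0.283] dist 44.2
```

View pics/c_s4.png

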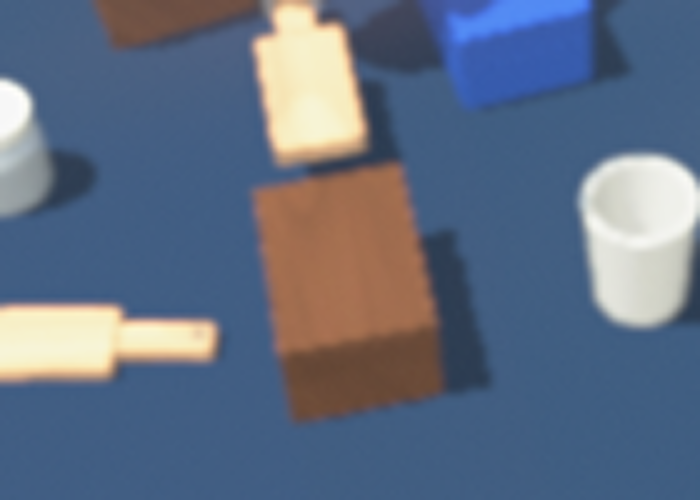

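Run:
```python
from h import *
f,K,T=load("top0")
for z in (0,90): print([onz(K,T,uv,z).round() for uv in [(332,213),(381,206),(347,283),(397,270),(344,281)]])
```

```text
[array([ 374., -208.,    0.]), array([ 395., -355.,    0.]), array([ 166., -249.,    0.]), array([ 205., -398.,    0.]), array([ 172., -241.,    0.])]
[array([ 371., -192.,   90.]), array([ 390., -328.,   90.]), array([ 180., -230.,   90.]), array([ 215., -367.,   90.]), array([ 185., -222.,   90.])]
```

{"fn": "carry_out", "kwargs": {
  "increments": [
    [-0.1,0,0.04,0,0,0,15],
    [0,0,0.1,0,0,0,15],
    [0,0,0.08,0,0,0,15],
    [0,0,0.04,0,0,0,15],
    [0,0,0,0,0,0,15]
  ]
}}

```text
time_s: 6.35
eef_pos: [441.1, -188.5, 4.4]
eef_rot: [0.003, -0.015, 1.0, -0.002]
ft_force: [-0.5, 0.7, 3.5]
gripper_width: 24.5
```

Run:
```python
from h import *
plan([440,-188,3],np.pi/2+.027)
```

```text
now [ 441.1 -188.5    4.4] t 6.35 w 24.5 F [-0.5  0.7  3.5] j [-0.62  0.18  2.18  0.    0.77 -2.22]
 turn(unit2pi) [-0.0005  0.0008  0.0005] deg [-0.2  0.3  0.2]  shift in current axes /150: [0.007 0.004 0.009]  in target axes /150: [0.007 0.004 0.009] dist 1.8
```

{"fn": "carry_out", "kwargs": {
  "increments": [
    [0,0,0,0,0,0,40],
    [0,0,0,0,0,0,60],
    [0,0,-0.2,0,0,0,80],
    [-0.2,0,-0.4,0,0,0,85],
    [-0.3,0,-0.3,0,0,0,85],
    [0,0,0,0,0,0,85]
  ]
}}

```text
time_s: 7.1
eef_pos: [515.1, -185.6, 141.5]
eef_rot: [0.003, -0.014, 1.0, -0.001]
ft_force: [0.6, -0.7, -0.1]
gripper_width: 84.9
```

Run:
```python
from h import *
plan([440,-188,3],np.pi/2+.027)
snap("wrist","5");snap("top","5");crop("top5",270,60,410,240,3.2,"c_t5")
```

```text
now [ 515.1 -185.6  141.5] t 7.1 w 84.9 F [ 0.6 -0.7 -0.1] j [-0.53  0.1   1.97  0.    1.07 -2.13]
 turn(unit2pi) [-0.0004  0.0008  0.0002] deg [-0.1  0.3  0.1]  shift in current axes /150: [0.505 0.001 0.921]  in target axes /150: [ 0.501 -0.002  0.924] dist 157.6
```

View pics/wrist5.png

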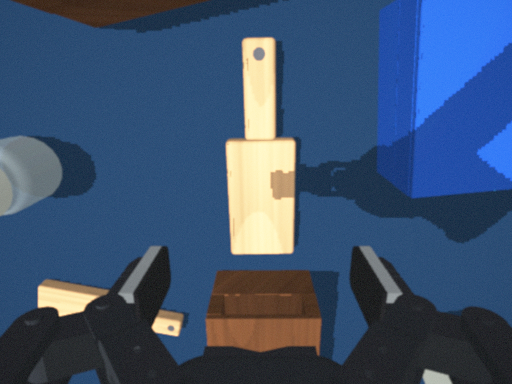

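View pics/c_t5.png

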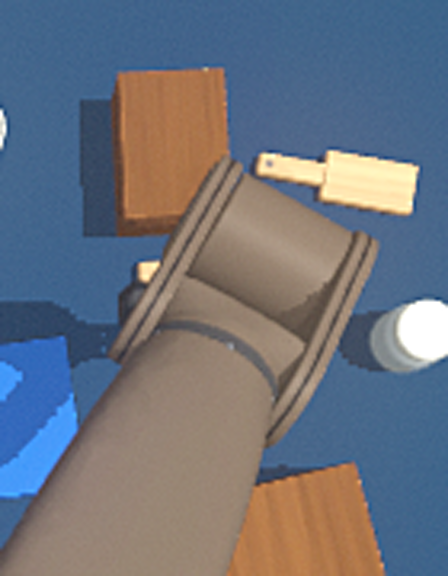

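```bash
cat >> h.py <<'E'
def boardw(nm,z):
    f,K,T=load(nm); hsv=cv2.cvtColor(f,cv2.COLOR_RGB2HSV)
    m=((hsv[...,0]>8)&(hsv[...,0]<30)&(hsv[...,2]>120)&(hsv[...,1]<170)).astype(np.uint8)
    m=cv2.morphologyEx(m,cv2.MORPH_CLOSE,np.ones((5,5)))
    return m,K,T
E
python3 - <<'E'
from h import *
m,K,T=boardw("wrist5",18); m[:, :205]=0;m[:,310:]=0;m[262:]=0;m[:30]=0
C=[]
for v in list(range(50,130,15))+list(range(150,245,15)):
    u=np.where(m[v])[0]; a,b=onz(K,T,(u.min()-.5,v),18),onz(K,T,(u.max()+.5,v),18); c=(a+b)/2; C.append(c); print(v,c.round(1),np.linalg.norm(a-b).round(1))
C=np.array(C); p=np.polyfit(C[:,0],C[:,1],1); print("yaw",p[0])
v=np.where(m[:,262])[0]; a,b=onz(K,T,(262,v.min()-.5),18),onz(K,T,(262,v.max()+.5),18); print(a.round(1),b.round(1),np.linalg.norm(a-b))
xc=b[0]-55; print("blade centre",xc,np.polyval(p,xc))
plan([xc,np.polyval(p,xc),-2],np.pi/2+p[0])
E
```

```text
50 [ 410.4 -189.9   18. ] 26.5
65 [ 421.3 -189.3   18. ] 26.1
80 [ 432.5 -189.    18. ] 26.5
95 [ 444.  -188.3   18. ] 26.0
110 [ 455.9 -188.    18. ] 26.4
125 [ 468.1 -187.2   18. ] 26.0
150 [ 489.3 -186.2   18. ] 60.1
165 [ 502.6 -185.9   18. ] 59.3
180 [ 516.3 -185.5   18. ] 60.2
195 [ 530.4 -184.6   18. ] 60.3
210 [ 544.9 -183.8   18. ] 60.4
225 [ 560.  -183.4   18. ] 59.5
240 [ 575.5 -182.4   18. ] 59.5
yaw 0.04418535916201865
[ 400.7 -187.5   18. ] [ 589.9 -182.    18. ] 189.27296425687283
blade centre 534.9433222396805 -184.36538731855964
now [ 510.3 -183.8  136.2] t 7.2 w 85.2 F [-0.3 -0.  -0.1] j [-0.53  0.1   1.98  0.    1.07 -2.13]
 turn(unit2pi) [ 0.0005 -0.0007 -0.0026] deg [ 0.2 -0.3 -0.9]  shift in current axes /150: [-0.168 -0.011  0.921]  in target axes /150: [-0.164 -0.011  0.921] dist 140.4
```

{"fn": "carry_out", "kwargs": {
  "increments": [
    [-0.165,-0.011,0.25,0.0005,-0.0007,-0.0026,85],
    [0,0,0.2,0,0,0,85],
    [0,0,0.15,0,0,0,85],
    [0,0,0,0,0,0,85]
  ]
}}

```text
time_s: 7.7
eef_pos: [526.5, -181.8, 36.0]
eef_rot: [-0.007, -0.021, 1.0, 0.004]
ft_force: [0.6, -0.7, -0.4]
gripper_width: 84.7
```

Run:
```python
from h import *
plan([535,-184.4,1],np.pi/2+.044)
snap("wrist","6")
```

```text
now [ 526.5 -181.8   36. ] t 7.7 w 84.7 F [ 0.6 -0.7 -0.4] j [-0.51  0.28  1.98 -0.    0.9  -2.13]
 turn(unit2pi) [ 0.0012 -0.0022 -0.0002] deg [ 0.4 -0.8 -0.1]  shift in current axes /150: [-0.059 -0.022  0.233]  in target axes /150: [-0.056 -0.02   0.234] dist 36.1
```

View pics/wrist6.png

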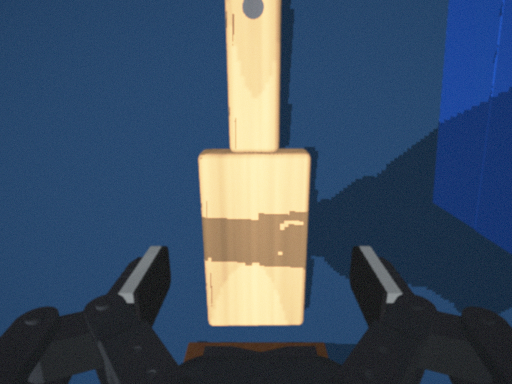

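{"fn": "carry_out", "kwargs": {
  "increments": [
    [-0.03,-0.02,0.1,0.0012,-0.0022,0,85],
    [-0.02,0,0.1,0,0,0,85],
    [0,0,0,0,0,0,85]
  ]
}}

```text
time_s: 8.12
eef_pos: [534.9, -185.5, 7.9]
eef_rot: [0.002, -0.021, 1.0, -0.001]
ft_force: [-0.3, -0.6, 1.0]
gripper_width: 84.9
```

Run:
```python
from h import *
plan([535,-184.4,1],np.pi/2+.044)
```

```text
now [ 534.9 -185.5    7.9] t 8.12 w 84.9 F [-0.3 -0.6  1. ] j [-0.51  0.34  1.97  0.    0.83 -2.13]
 turn(unit2pi) [-0.0003  0.0006 -0.0004] deg [-0.1  0.2 -0.1]  shift in current axes /150: [-0.001  0.007  0.046]  in target axes /150: [-0.001  0.007  0.046] dist 7.0
```

{"fn": "carry_out", "kwargs": {
  "increments": [
    [0,0.005,0.04,0,0,0,85],
    [0,0,0,0,0,0,75],
    [0,0,0,0,0,0,65],
    [0,0,0,0,0,0,50],
    [0,0,0,0,0,0,50],
    [0,0,0,0,0,0,50],
    [0,0,0,0,0,0,50]
  ],
  "grip_force": 50
}}

```text
time_s: 9.0
eef_pos: [536.2, -185.3, 3.8]
eef_rot: [0.003, -0.021, 1.0, -0.002]
ft_force: [0.2, -0.1, -0.7]
gripper_width: 58.3
```

Run:
```python
from h import *
plan([535,-184.4,1],np.pi/2+.044)
snap("wrist","7")
```

```text
now [ 536.2 -185.3    3.8] t 9.0 w 58.3 F [ 0.2 -0.1 -0.7] j [-0.51  0.35  1.97  0.    0.82 -2.12]
 turn(unit2pi) [-0.0006  0.0011 -0.0003] deg [-0.2  0.4 -0.1]  shift in current axes /150: [0.008 0.007 0.019]  in target axes /150: [0.008 0.007 0.019] dist 3.2
```

View pics/wrist7.png

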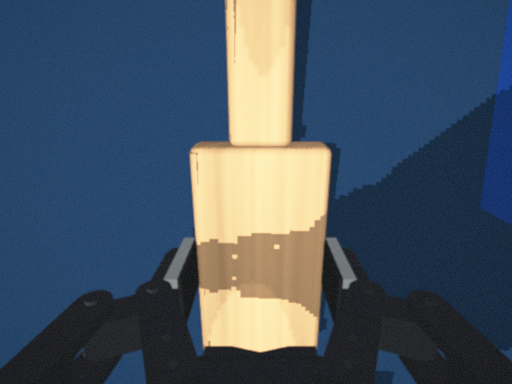

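{"fn": "carry_out", "kwargs": {
  "increments": [
    [0,0,-0.05,0,0,0,50],
    [0,0,-0.2,0,0,0,50],
    [0,0,-0.35,0,0,0,50],
    [0,0,-0.4,0,0,0,50],
    [0,0,-0.4,0,0,0,50],
    [0,0,0,0,0,0.02,50],
    [0,0,0,0,0,0.028,50],
    [0,0,0,0,0,0.028,50],
    [0,0,0,0,0,0.028,50],
    [0,0,0,0,0,0.028,50],
    [0,0,0,0,0,0.028,50],
    [0,0,0,0,0,0.028,50]
  ]
}}

```text
time_s: 10.55
eef_pos: [533.8, -184.0, 226.6]
eef_rot: [0.006, 0.556, 0.831, 0.001]
ft_force: [-0.5, -1.2, -0.9]
gripper_width: 58.4
```

{"fn": "carry_out", "kwargs": {
  "increments": [
    [0,0,0,0,0,0.028,50],
    [0,0,0,0,0,0.028,50],
    [0,0,0,0,0,0.028,50],
    [0,0,0,0,0,0.028,50],
    [0,0,0,0,0,0.028,50],
    [0,0,0,0,0,0.028,50],
    [0,0,0,0,0,0.028,50],
    [0,0,0,0,0,0.028,50],
    [0,0,0,0,0,0.028,50],
    [0,0,0,0,0,0.028,50]
  ]
}}

```text
time_s: 11.8
eef_pos: [531.4, -182.8, 229.9]
eef_rot: [0.004, 0.997, 0.072, 0.005]
ft_force: [-0.1, 0.5, -0.6]
gripper_width: 58.7
```

Run:
```python
from h import *
plan([440,206,220],-np.pi/2-.015)
```

```text
now [ 531.4 -182.8  229.9] t 11.8 w 58.7 F [-0.1  0.5 -0.6] j [-0.51  0.03  1.87 -0.    1.23  0.92]
 turn(unit2pi) [ 0.0012 -0.0016  0.0254] deg [ 0.4 -0.6  9.1]  shift in current axes /150: [-0.231 -2.653  0.042]  in target axes /150: [-0.648 -2.583  0.066] dist 399.6
```

{"fn": "carry_out", "kwargs": {
  "increments": [
    [0,0,0,0.0012,-0.0016,0.025,50],
    [-0.09,-0.3,0,0,0,0,50],
    [-0.09,-0.38,0,0,0,0,50],
    [-0.09,-0.38,0,0,0,0,50],
    [-0.09,-0.38,0,0,0,0,50],
    [-0.09,-0.38,0,0,0,0,50],
    [-0.09,-0.38,0,0,0,0,50],
    [-0.08,-0.3,0,0,0,0,50],
    [0,0,0,0,0,0,50],
    [0,0,0,0,0,0,50]
  ]
}}

```text
time_s: 13.05
eef_pos: [441.8, 204.5, 234.0]
eef_rot: [-0.0, 1.0, -0.011, 0.003]
ft_force: [0.1, -1.1, -1.1]
gripper_width: 58.1
```

Run:
```python
from h import *
plan([440,206,220],-np.pi/2-.015)
snap("wrist","8")
```

```text
now [441.8 204.5 234. ] t 13.05 w 58.1 F [ 0.1 -1.1 -1.1] j [ 0.22 -0.14  2.03 -0.    1.25  1.82]
 turn(unit2pi) [-0.0001 -0.0008 -0.0011] deg [-0.  -0.3 -0.4]  shift in current axes /150: [-0.013 -0.01   0.094]  in target axes /150: [-0.012 -0.01   0.094] dist 14.2
```

View pics/wrist8.png

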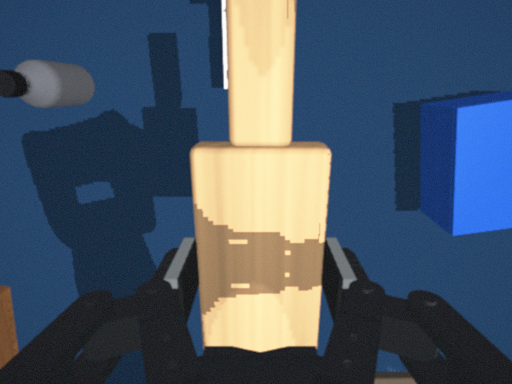

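{"fn": "carry_out", "kwargs": {
  "increments": [
    [0,0.3,0,0,0,0,50],
    [0,0.4,0,0,0,0,50],
    [0,0,0,0,0,0,50],
    [0,0,0,0,0,0,50]
  ]
}}

```text
time_s: 13.6
eef_pos: [440.5, 92.2, 234.5]
eef_rot: [-0.0, 1.0, -0.015, 0.003]
ft_force: [1.0, 0.4, -0.5]
gripper_width: 58.7
```

Run:
```python
from h import *
plan([440,206,220],-np.pi/2-.015)
snap("wrist","9"); snap("top","9"); crop("top9",140,90,260,220,4.5,"c_t9")
crop("wrist9",0,0,260,200,3,"c_w9")
```

```text
now [440.5  92.2 234.5] t 13.6 w 58.7 F [ 1.   0.4 -0.5] j [-0.02 -0.24  2.11  0.    1.27  1.58]
 turn(unit2pi) [-0.     -0.0011 -0.0024] deg [-0.  -0.4 -0.9]  shift in current axes /150: [-0.027 -0.758  0.097]  in target axes /150: [-0.015 -0.759  0.097] dist 114.7
```

View pics/wrist9.png

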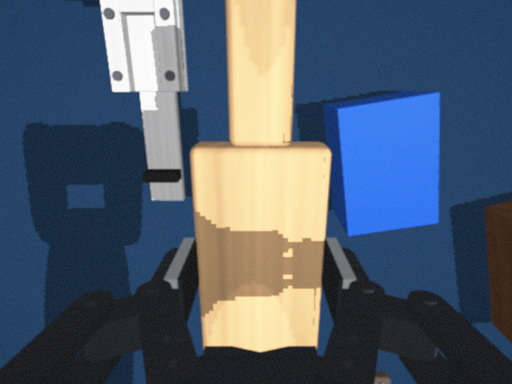

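View pics/c_t9.png

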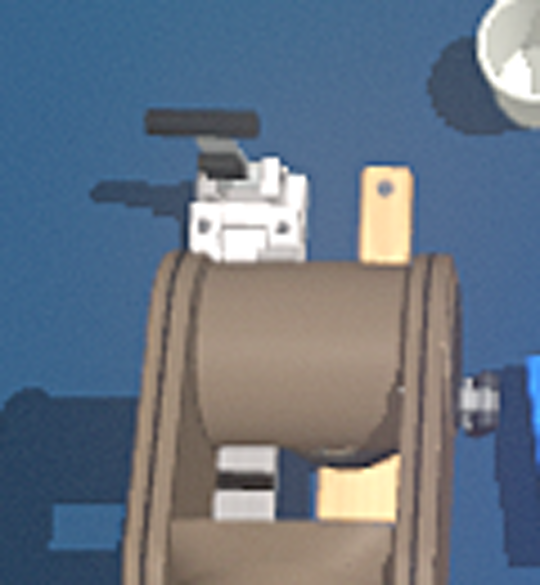

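{"fn": "carry_out", "kwargs": {
  "increments": [
    [0.25,0,0,0,0.0008,0,50],
    [0.3,0,0,0,0,0,50],
    [0,0,0,0,0,0,50],
    [0,0,0,0,0,0,50]
  ]
}}

```text
time_s: 14.2
eef_pos: [524.2, 94.9, 234.1]
eef_rot: [-0.0, 1.0, -0.011, 0.005]
ft_force: [0.4, -0.5, -0.7]
gripper_width: 58.8
```

Run:
```python
from h import *
plan([440,206,220],-np.pi/2-.015)
snap("wrist","10"); crop("wrist10",60,0,230,260,3,"c_w10")
crop("wrist10",80,0,210,170,4.5,"c_w10")
```

```text
now [524.2  94.9 234.1] t 14.2 w 58.8 F [ 0.4 -0.5 -0.7] j [-0.01 -0.04  1.93  0.    1.24  1.58]
 turn(unit2pi) [-0.0001 -0.0015 -0.001 ] deg [-0.  -0.5 -0.4]  shift in current axes /150: [-0.577 -0.728  0.089]  in target axes /150: [-0.572 -0.732  0.094] dist 140.0
```

View pics/c_w10.png

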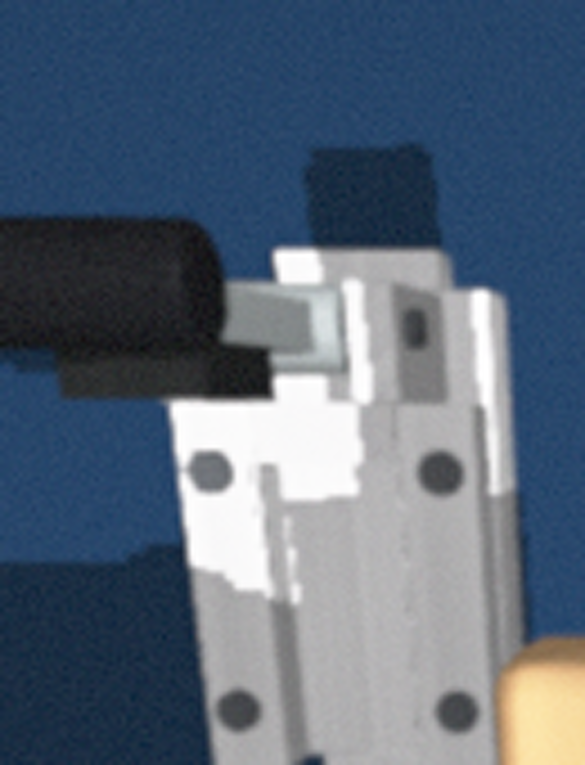

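View pics/wrist10.png

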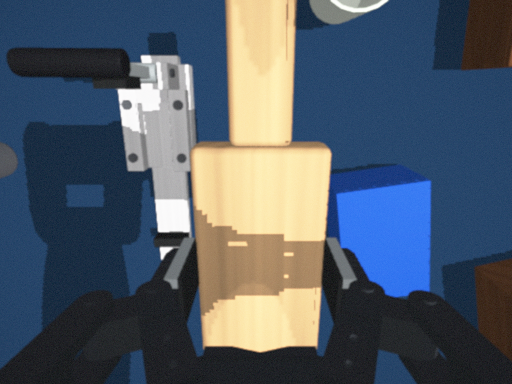

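Run:
```python
from h import *
def blobs(nm,pts,z,rad,):
    f,K,T=load(nm); g=cv2.cvtColor(f,cv2.COLOR_RGB2GRAY).astype(float); out=[]
    for u,v in pts:
        u0,v0=int(round(u))-rad,int(round(v))-rad; w=g[v0:v0+2*rad+1,u0:u0+2*rad+1]
        k=np.clip(np.median(w)-25-w,0,None); yy,xx=np.mgrid[0:w.shape[0],0:w.shape[1]]
        c=(u0+(k*xx).sum()/k.sum(),v0+(k*yy).sum()/k.sum()); out.append(onz(K,T,c,z)); print(nm,np.round(c,1),out[-1].round(1))
    o=np.array(out); print(" mean",o.mean(0).round(1)," yaw",np.round([(o[0]-o[2])[1]/(o[0]-o[2])[0],(o[1]-o[3])[1]/(o[1]-o[3])[0],-(o[0]-o[1])[0]/(o[0]-o[1])[1]],4),np.linalg.norm(o[0]-o[1]),np.linalg.norm(o[0]-o[2]))
blobs("wrist10",[(127,104.5),(177.5,105),(133,157.5),(181.5,157.5)],46,4)
up=lambda X,Y,s,x0,y0:((X+.5)/s-.5+x0,(Y+.5)/s-.5+y0)
blobs("top0",[up(*p,4.5,140,90) for p in [(204,226),(283,228),(201,309),(281,312)]],46,2)
f,K,T=load("wrist10")
crop("wrist10",110,140,210,260,5,"c_w10b")
```

```text
wrist10 [nan nan] [nan nan nan]
wrist10 [nan nan] [nan nan nan]
wrist10 [nan nan] [nan nan nan]
wrist10 [nan nan] [nan nan nan]
 mean [nan nan nan]  yaw [nan nan nan] nan nan
top0 [184.7 139.8] [588.2 230.4  46. ]
top0 [202.3 140.3] [586.6 178.3  46. ]
top0 [184.  158.3] [533.1 231.7  46. ]
top0 [201.7 158.9] [531.2 179.4  46. ]
 mean [559.8 205.   46. ]  yaw [-0.0243 -0.0203 -0.0311] 52.13394415277249 55.10262570026753<stdin>:7: RuntimeWarning: invalid value encountered in scalar divide
```

View pics/c_w10b.png

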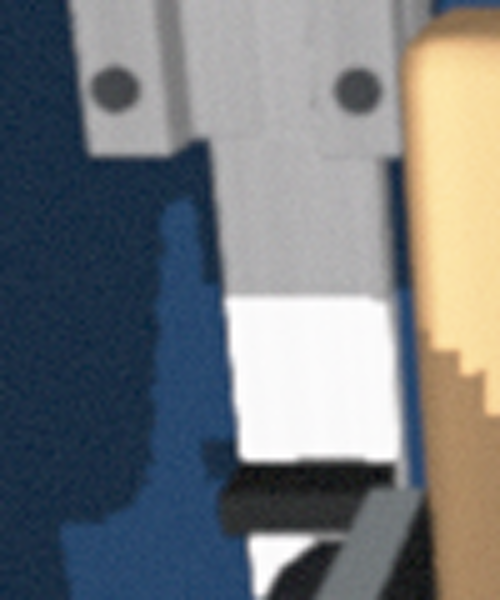

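Run:
```python
from h import *
f,K,T=load("wrist10")
up=lambda X,Y,s,x0,y0:((X+.5)/s-.5+x0,(Y+.5)/s-.5+y0)
P=[up(*p,4.5,80,0) for p in [(211,471),(441,473),(239,710),(457,711)]]
o=np.array([onz(K,T,p,46) for p in P]); print(o.round(1),o.mean(0).round(1)); print([(o[0]-o[2])[1]/(o[0]-o[2])[0],(o[1]-o[3])[1]/(o[1]-o[3])[0],-(o[0]-o[1])[0]/(o[0]-o[1])[1]],np.linalg.norm(o[0]-o[1]),np.linalg.norm(o[0]-o[2]))
U=lambda p:up(*p,5,110,140)
for n,p,z in [("front top L",(90,155),46),("front top R",(400,157),46),("wall L inner top",(168,155),46),("floor mouth L",(190,138),30),("rest farL",(235,465),30),("rest far R",(392,465),30),("rest nearL",(222,503),30)]: print(n,onz(K,T,U(p),z).round(1))
q=[(0,218),(200,218),(0,345),(205,345)]
```

```text
[[589.6 229.9  46. ]
 [588.  177.7  46. ]
 [534.4 231.5  46. ]
 [533.  179.5  46. ]] [561.2 204.7  46. ]
[np.float64(-0.028880561753418563), np.float64(-0.03178199780941851), np.float64(-0.03128578356544428)] 52.230056896385584 55.26495687091997
front top L [519.9 239.2  46. ]
front top R [517.9 171.8  46. ]
wall L inner top [519.5 222.2  46. ]
floor mouth L [519.4 222.9  30. ]
rest farL [437.7 222.6  30. ]
rest far R [436.9 184.4  30. ]
rest nearL [427.6 227.   30. ]
```

Run:
```python
from h import *
plan([445,208.2,150],-np.pi/2-.029)
```

```text
now [524.   94.9 234.1] t 14.25 w 58.3 F [-0.3  0.1 -1.2] j [-0.01 -0.04  1.93  0.    1.24  1.58]
 turn(unit2pi) [-0.0001 -0.0015  0.0012] deg [-0.  -0.6  0.4]  shift in current axes /150: [-0.548 -0.744  0.556]  in target axes /150: [-0.549 -0.74   0.561] dist 161.7
```

{"fn": "carry_out", "kwargs": {
  "increments": [
    [-0.25,0,0,0,-0.0026,0.0012,50],
    [-0.27,-0.1,0,0,0,0,50],
    [0,-0.3,0,0,0,0,50],
    [0,-0.3,0,0,0,0,50],
    [0,0,0,0,0,0,50],
    [0,0,0,0,0,0,50]
  ]
}}

```text
time_s: 15.0
eef_pos: [440.7, 205.2, 234.5]
eef_rot: [-0.0, 1.0, -0.013, -0.003]
ft_force: [0.2, -0.7, -2.0]
gripper_width: 58.6
```

Run:
```python
from h import *
plan([446,208.2,100],-np.pi/2-.029)
```

```text
now [440.7 205.2 234.5] t 15.0 w 58.6 F [ 0.2 -0.7 -2. ] j [ 0.23 -0.14  2.02  0.    1.26  1.82]
 turn(unit2pi) [-0.0001  0.0009  0.0005] deg [-0.   0.3  0.2]  shift in current axes /150: [ 0.04  -0.02   0.897]  in target axes /150: [ 0.034 -0.021  0.897] dist 134.6
```

{"fn": "carry_out", "kwargs": {
  "increments": [
    [0.03,-0.02,0.25,0,0,0.0005,50],
    [0,0,0.3,0,0,0,50],
    [0,0,0.3,0,0,0,50],
    [0,0,0,0,0,0,50],
    [0,0,0,0,0,0,50]
  ]
}}

```text
time_s: 15.62
eef_pos: [447.4, 204.7, 108.4]
eef_rot: [-0.001, 1.0, -0.017, 0.001]
ft_force: [0.0, -0.2, -0.9]
gripper_width: 58.3
```

Run:
```python
from h import *
plan([447,208.2,60],-np.pi/2-.029)
snap("wrist","11");snap("top","11"); crop("top11",150,90,250,200,5,"c_t11")
snap("scene","11"); crop("scene11",270,160,370,250,6,"c_s11")
```

```text
now [447.4 204.7 108.4] t 15.62 w 58.3 F [ 0.  -0.2 -0.9] j [0.22 0.02 2.12 0.   1.   1.83]
 turn(unit2pi) [-0.0002 -0.0004 -0.0009] deg [-0.1 -0.2 -0.3]  shift in current axes /150: [-0.004 -0.023  0.323]  in target axes /150: [-0.003 -0.024  0.323] dist 48.6
```

View pics/wrist11.png

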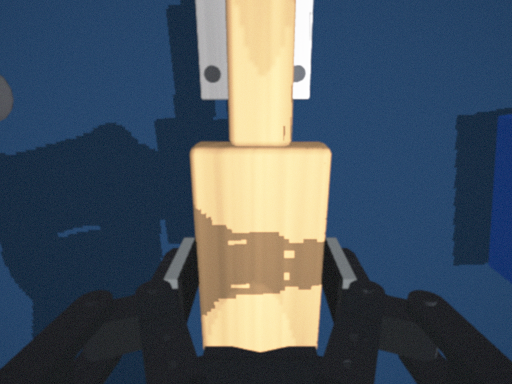

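View pics/c_s11.png

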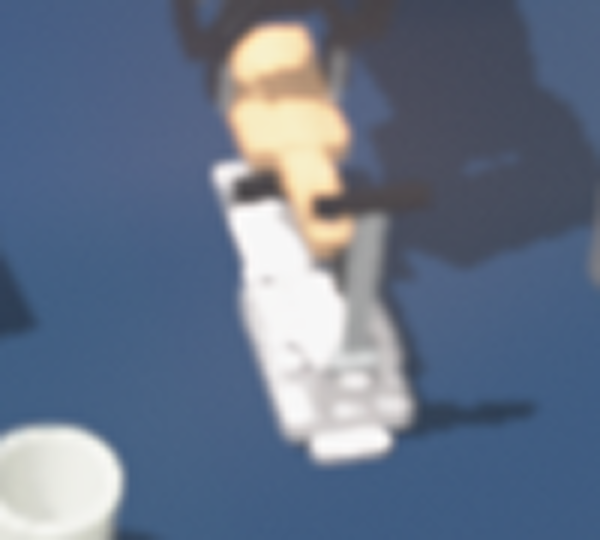

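View pics/c_t11.png

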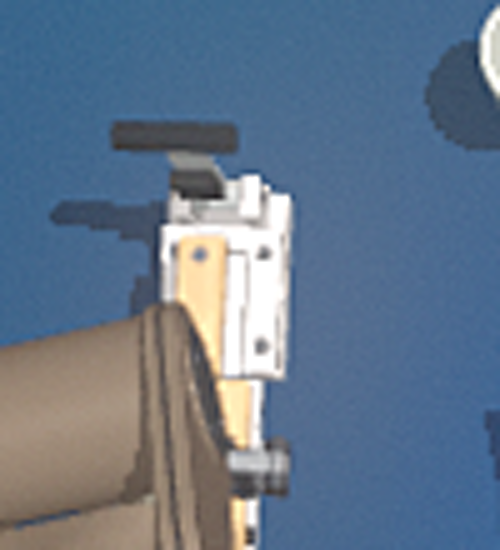

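{"fn": "carry_out", "kwargs": {
  "increments": [
    [-0.01,-0.024,0.1,0,0,-0.0009,50],
    [0,0,0.15,0,0,0,50],
    [0,0,0.08,0,0,0,50],
    [0,0,0,0,0,0,50],
    [0,0,0,0,0,0,50]
  ]
}}

```text
time_s: 16.4
eef_pos: [448.7, 210.3, 60.3]
eef_rot: [-0.002, 1.0, -0.014, 0.005]
ft_force: [-0.1, 0.2, -0.9]
gripper_width: 58.1
```

Run:
```python
from h import *
plan([447,208.2,52],-np.pi/2-.029)
snap("wrist","12");snap("top","12"); crop("top12",150,90,250,200,5,"c_t12")
crop("wrist12",170,0,350,160,4,"c_w12")
f,K,T=load("wrist12")
```

```text
now [448.7 210.3  60.3] t 16.4 w 58.1 F [-0.1  0.2 -0.9] j [0.23 0.1  2.14 0.   0.89 1.83]
 turn(unit2pi) [-0.0006 -0.0017  0.0003] deg [-0.2 -0.6  0.1]  shift in current axes /150: [-0.011  0.015  0.055]  in target axes /150: [-0.011  0.015  0.055] dist 8.7
```

View pics/c_w12.png

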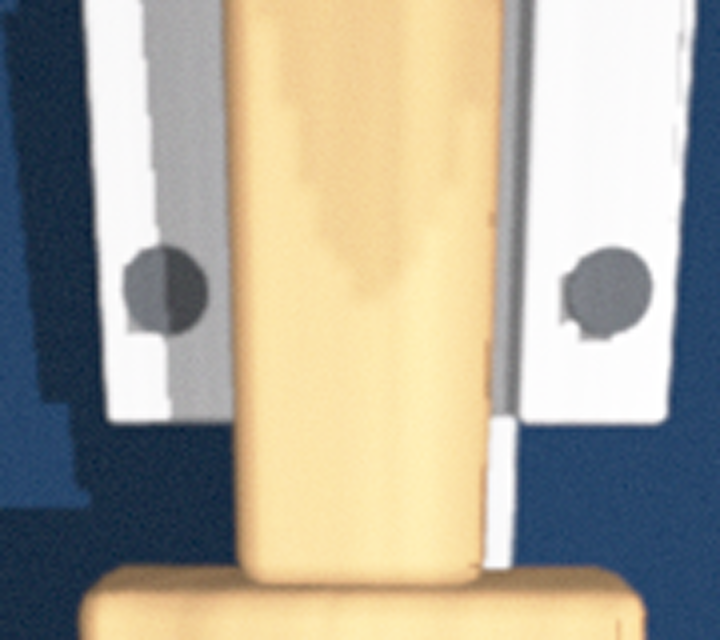

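View pics/c_t12.png

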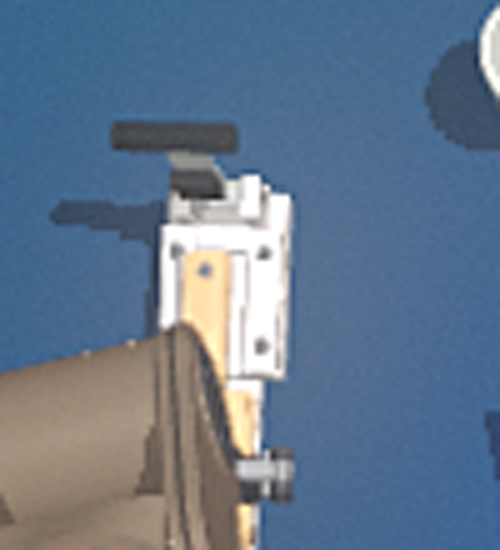

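```bash
cat >> h.py <<'E'
def up(X,Y,s,x0,y0): return ((X+.5)/s-.5+x0,(Y+.5)/s-.5+y0)
E
python3 - <<'E'
from h import *
f,K,T=load("wrist12"); U=lambda p:up(*p,4,170,0)
b=[onz(K,T,U(p),46) for p in [(106,418),(668,418)]]; print("block",b[0].round(1),b[1].round(1),((b[0]+b[1])/2).round(1))
s=[onz(K,T,U(p),46) for p in [(165,290),(609,290)]]; print("screws",s[0].round(1),s[1].round(1),((s[0]+s[1])/2).round(1))
for y,l,r_ in [(50,227,503),(415,237,489),(200,231,497)]:
    h=[onz(K,T,U((x,y)),74.5) for x in (l,r_)]; print("handle",h[0].round(1),h[1].round(1),((h[0]+h[1])/2).round(1))
E
```

```text
block [520.  239.5  46. ] [518.1 171.   46. ] [519.  205.3  46. ]
screws [534.5 231.2  46. ] [532.9 178.7  46. ] [533.7 204.9  46. ]
handle [553.6 219.7  74.5] [552.8 194.2  74.5] [553.2 207.   74.5]
handle [521.  220.6  74.5] [520.3 195.5  74.5] [520.7 208.1  74.5]
handle [540.8 220.   74.5] [540.1 194.8  74.5] [540.5 207.4  74.5]
```

{"fn": "carry_out", "kwargs": {
  "increments": [
    [-0.02,0.015,0,-0.0003,-0.001,0,50],
    [0,0,0,0,0,0,50],
    [0,0,0,0,0,0,50]
  ]
}}

```text
time_s: 16.88
eef_pos: [446.3, 208.1, 61.6]
eef_rot: [-0.001, 1.0, -0.014, 0.003]
ft_force: [0.5, -0.2, -0.5]
gripper_width: 58.4
```

Run:
```python
from h import *
plan([447,207.5,44],-np.pi/2-.03)
snap("wrist","13");crop("wrist13",170,0,350,160,4,"c_w13")
```

```text
now [446.3 208.1  61.6] t 16.88 w 58.4 F [ 0.5 -0.2 -0.5] j [0.23 0.1  2.14 0.   0.9  1.83]
 turn(unit2pi) [-0.0004 -0.001   0.0005] deg [-0.1 -0.4  0.2]  shift in current axes /150: [0.004 0.004 0.117]  in target axes /150: [0.005 0.004 0.117] dist 17.6
```

View pics/c_w13.png

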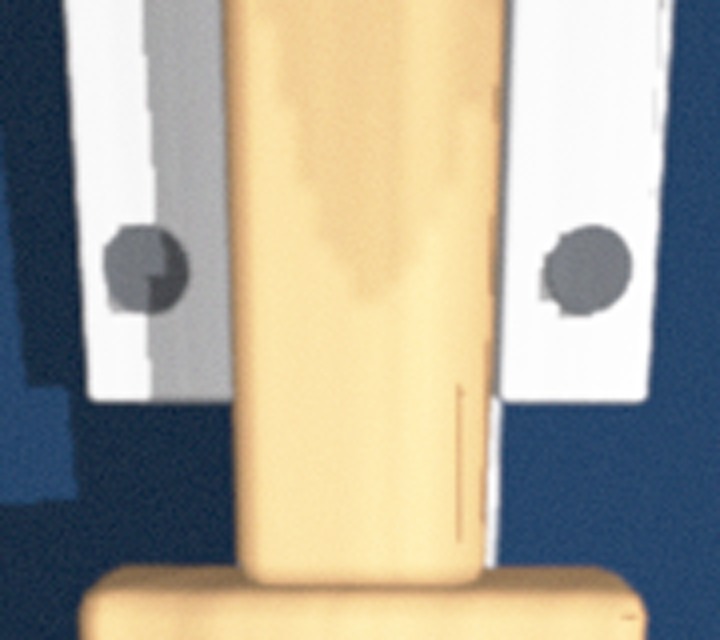

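{"fn": "carry_out", "kwargs": {
  "increments": [
    [0,0.005,0.06,-0.0004,-0.002,0.0005,50],
    [0,0,0.04,0,0,0,50],
    [0,0,0,0,0,0,50]
  ]
}}

```text
time_s: 17.3
eef_pos: [446.0, 207.3, 45.2]
eef_rot: [0.0, 1.0, -0.015, -0.004]
ft_force: [0.1, 0.8, -1.3]
gripper_width: 58.6
```

Run:
```python
from h import *
plan([447,207.5,34.5],-np.pi/2-.03)
snap("wrist","14");crop("wrist14",170,0,350,160,4,"c_w14")
snap("top","14"); crop("top14",150,90,250,200,5,"c_t14")
```

```text
now [446.  207.3  45.2] t 17.3 w 58.6 F [ 0.1  0.8 -1.3] j [0.23 0.13 2.14 0.   0.88 1.83]
 turn(unit2pi) [ 0.      0.0012 -0.0001] deg [ 0.   0.4 -0. ]  shift in current axes /150: [ 0.007 -0.002  0.071]  in target axes /150: [ 0.006 -0.002  0.071] dist 10.7
```

View pics/c_w14.png

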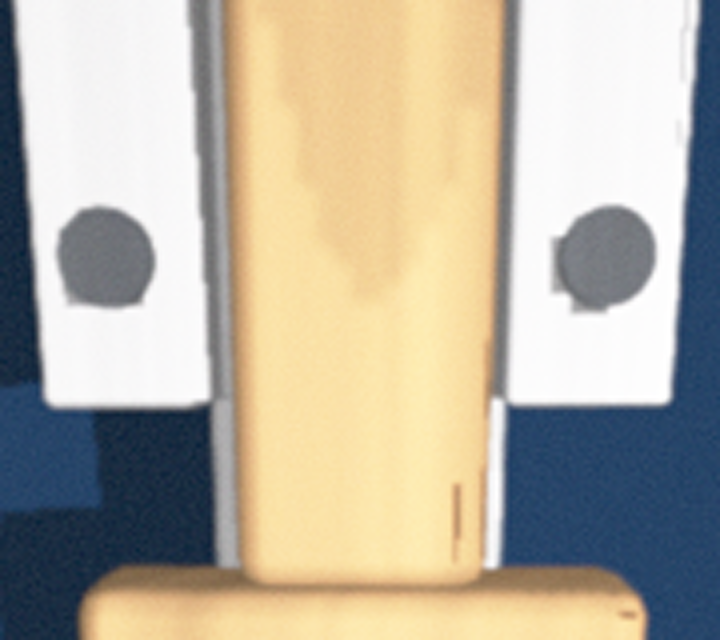

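View pics/c_t14.png

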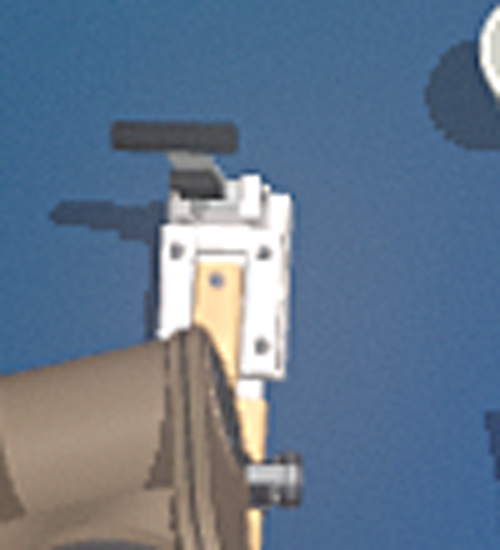

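{"fn": "carry_out", "kwargs": {
  "increments": [
    [0,0,0.03,0,0,0,50],
    [0,0,0.03,0,0,0,50],
    [0,0,0.01,0,0,0,50],
    [0,0,0,0,0,0,50]
  ]
}}

```text
time_s: 17.9
eef_pos: [446.5, 207.5, 34.8]
eef_rot: [-0.0, 1.0, -0.015, -0.003]
ft_force: [0.2, 0.2, -0.7]
gripper_width: 58.7
```

Run:
```python
from h import *
plan([452,207.4,34],-np.pi/2-.03)
```

```text
now [446.5 207.5  34.8] t 17.9 w 58.7 F [ 0.2  0.2 -0.7] j [0.23 0.15 2.14 0.   0.85 1.83]
 turn(unit2pi) [-0.      0.001  -0.0001] deg [-0.   0.4 -0. ]  shift in current axes /150: [ 0.036 -0.001  0.005]  in target axes /150: [ 0.036 -0.001  0.005] dist 5.5
```

{"fn": "carry_out", "kwargs": {
  "increments": [
    [0,0,0.007,0,0,0,50],
    [0,0,0,0,0,0,50]
  ]
}}

```text
time_s: 18.15
eef_pos: [446.7, 207.5, 33.9]
eef_rot: [-0.0, 1.0, -0.015, -0.003]
ft_force: [-0.0, -0.8, -1.3]
gripper_width: 58.5
```

{"fn": "carry_out", "kwargs": {
  "increments": [
    [0,0,0.007,0,0,0,50],
    [0,0,0,0,0,0,50]
  ]
}}

```text
time_s: 18.4
eef_pos: [447.1, 207.6, 33.9]
eef_rot: [-0.0, 1.0, -0.015, -0.003]
ft_force: [-0.1, -0.1, -0.8]
gripper_width: 58.3
```

{"fn": "carry_out", "kwargs": {
  "increments": [
    [0,0,0.012,0,0,0,50],
    [0,0,0,0,0,0,50]
  ]
}}

```text
time_s: 18.65
eef_pos: [447.6, 207.8, 33.9]
eef_rot: [-0.0, 1.0, -0.015, -0.003]
ft_force: [1.0, -0.2, -0.7]
gripper_width: 58.3
```

{"fn": "carry_out", "kwargs": {
  "increments": [
    [0,0,0.025,0,0,0,50],
    [0,0,0,0,0,0,50]
  ]
}}

```text
time_s: 18.9
eef_pos: [448.5, 208.1, 34.3]
eef_rot: [0.0, 1.0, -0.015, -0.004]
ft_force: [-0.9, 0.0, -1.7]
gripper_width: 58.5
```

{"fn": "carry_out", "kwargs": {
  "increments": [
    [0,0,0.02,0,0,0,50]
  ]
}}

```text
time_s: 19.02
eef_pos: [449.0, 208.2, 33.6]
eef_rot: [0.0, 1.0, -0.015, -0.005]
ft_force: [-10.6, -3.9, 29.4]
gripper_width: 58.0
```

Run:
```python
from h import *
plan([452,207.4,34],-np.pi/2-.03)
snap("wrist","15")
plan([452,207.4,34],-np.pi/2-.03)
snap("scene","15");crop("wrist15",170,0,350,160,4,"c_w15");crop("scene15",270,160,370,250,6,"c_s15")
plan([452,207.4,34],-np.pi/2-.03)
```

```text
now [449.  208.2  33.6] t 19.02 w 58.0 F [-10.6  -3.9  29.4] j [0.23 0.16 2.13 0.   0.86 1.83]
 turn(unit2pi) [0.0002 0.0015 0.    ] deg [0.1 0.5 0. ]  shift in current axes /150: [ 0.02   0.005 -0.003]  in target axes /150: [ 0.02   0.005 -0.003] dist 3.2
now [448.9 208.2  33.6] t 19.07 w 58.5 F [-8.1 -2.6 17.8] j [0.23 0.16 2.13 0.   0.86 1.83]
 turn(unit2pi) [0.0002 0.0016 0.    ] deg [0.1 0.6 0. ]  shift in current axes /150: [ 0.021  0.005 -0.003]  in target axes /150: [ 0.021  0.005 -0.003] dist 3.2
now [448.9 208.2  33.6] t 19.12 w 58.5 F [-8.  -2.1 18.7] j [0.23 0.16 2.13 0.   0.86 1.83]
 turn(unit2pi) [0.0002 0.0015 0.    ] deg [0.1 0.5 0. ]  shift in current axes /150: [ 0.021  0.005 -0.003]  in target axes /150: [ 0.021  0.005 -0.003] dist 3.2
```

View pics/c_w15.png

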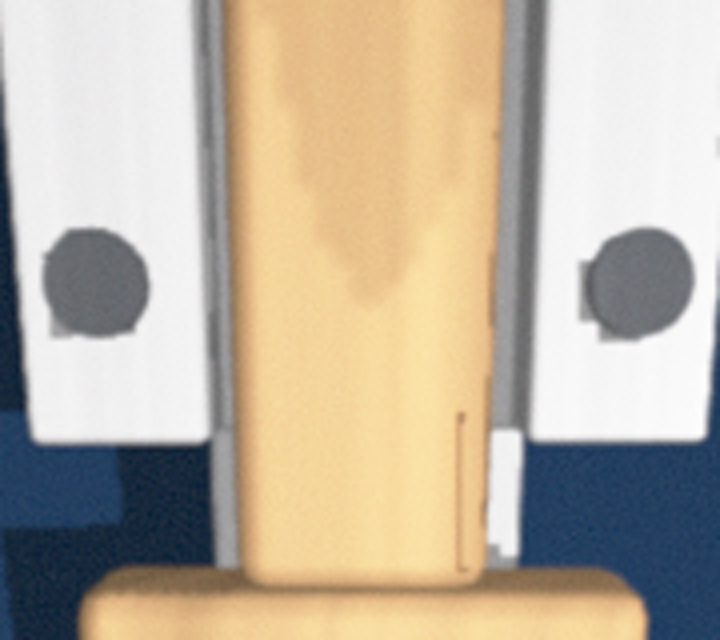

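View pics/c_s15.png

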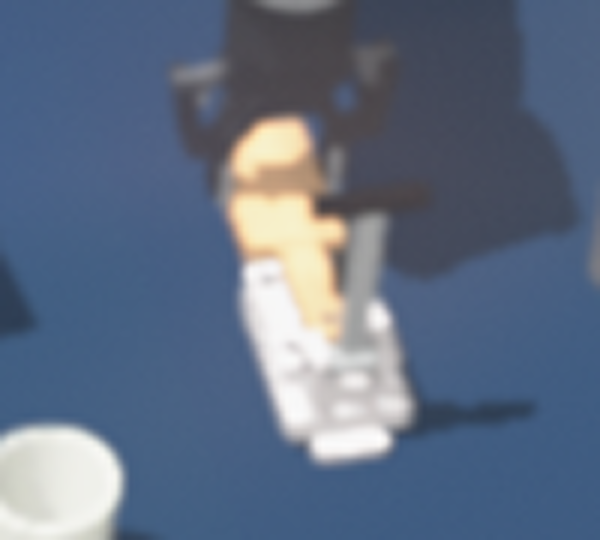

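{"fn": "carry_out", "kwargs": {
  "increments": [
    [0,0,0,0,0,0,50],
    [0.012,0.003,-0.002,0,0,0,50]
  ]
}}

```text
time_s: 19.38
eef_pos: [450.3, 207.8, 33.7]
eef_rot: [0.0, 1.0, -0.015, -0.005]
ft_force: [-1.3, 0.6, 0.2]
gripper_width: 58.4
```

{"fn": "carry_out", "kwargs": {
  "increments": [
    [0.012,0.003,0,0,0,0,50],
    [0.012,0,0,0,0,0,50]
  ]
}}

```text
time_s: 19.62
eef_pos: [450.6, 207.7, 33.7]
eef_rot: [0.0, 1.0, -0.015, -0.011]
ft_force: [-9.1, -1.0, 12.5]
gripper_width: 58.2
```

Run:
```python
from h import *
snap("top","16"); crop("top16",160,110,230,180,8,"c_t16"); snap("wrist","16"); crop("wrist16",170,0,350,160,4,"c_w16")
plan([452,207.4,34],-np.pi/2-.03)
```

```text
now [450.9 207.7  33.7] t 19.73 w 58.3 F [-6.7 -0.3  9.4] j [0.22 0.17 2.12 0.01 0.87 1.82]
 turn(unit2pi) [ 0.0001  0.0032 -0.    ] deg [ 0.1  1.2 -0. ]  shift in current axes /150: [ 0.007  0.002 -0.002]  in target axes /150: [ 0.007  0.002 -0.002] dist 1.2
```

View pics/c_t16.png

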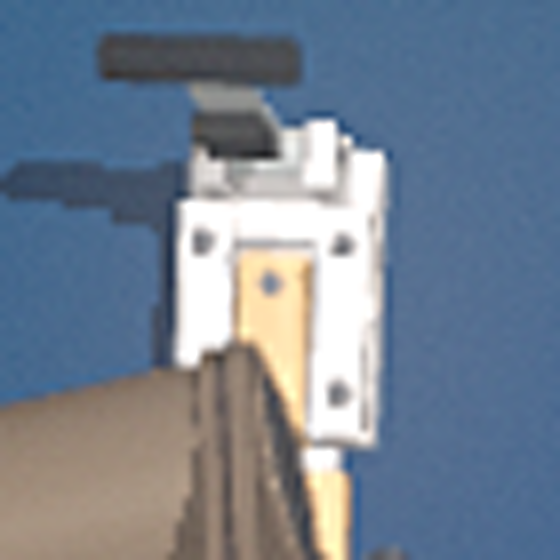

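View pics/c_w16.png

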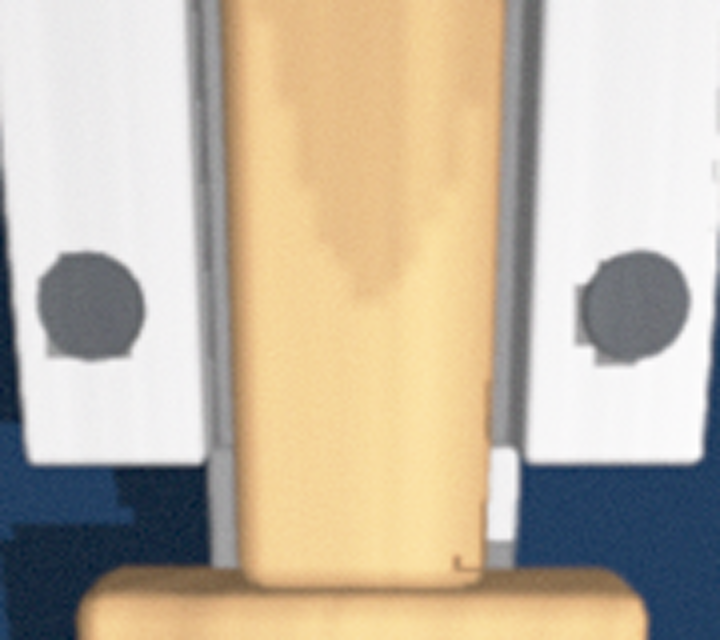

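Run:
```python
from h import *
f,K,T=load("wrist16"); U=lambda p:up(*p,4,170,0)
a=[onz(K,T,U(p),46) for p in [(30,463),(700,463)]]; m=(a[0]+a[1])/2
for y in (570,575,585): s=onz(K,T,U((362,y)),48); print(y,s.round(1), "gap",m[0]-s[0])
print(a)
f,K,T=load("top16"); U=lambda p:up(*p,8,160,110)
print("end",onz(K,T,U((274,250)),48).round(1),"dot",onz(K,T,U((270,283)),48).round(1),"stop top edge",onz(K,T,U((274,240)),46).round(1), onz(K,T,U((274,246)),46).round(1))
```

```text
570 [508.1 205.9  48. ] gap 10.46915664401729
575 [507.6 205.9  48. ] gap 10.983851435880524
585 [506.6 205.9  48. ] gap 12.0173189898901
[array([519.66390973, 238.9868095 ,  46.        ]), array([517.51076306, 171.50057975,  46.        ])]
end [584.7 203.1  48. ] dot [572.4 204.4  48. ] stop top edge [588.9 203.5  46. ] [586.6 203.5  46. ]
```

{"fn": "carry_out", "kwargs": {
  "increments": [
    [0,0,-0.004,0,0.002,0,50],
    [0,0,-0.004,0,0,0,50]
  ]
}}

```text
time_s: 19.98
eef_pos: [450.8, 207.6, 33.9]
eef_rot: [0.0, 1.0, -0.015, -0.004]
ft_force: [0.5, 0.4, -0.4]
gripper_width: 58.3
```

Run:
```python
from h import *
plan([453,207.4,34],-np.pi/2-.03)
```

```text
now [450.8 207.6  33.9] t 19.98 w 58.3 F [ 0.5  0.4 -0.4] j [0.23 0.16 2.13 0.   0.85 1.83]
 turn(unit2pi) [0.0002 0.0011 0.    ] deg [0.1 0.4 0. ]  shift in current axes /150: [ 0.015  0.001 -0.001]  in target axes /150: [ 0.015  0.001 -0.001] dist 2.2
```

{"fn": "carry_out", "kwargs": {
  "increments": [
    [0.015,0,-0.003,0,0,0,50]
  ]
}}

```text
time_s: 20.1
eef_pos: [452.8, 207.4, 33.8]
eef_rot: [0.001, 1.0, -0.015, -0.004]
ft_force: [-1.2, 0.1, -0.2]
gripper_width: 58.8
```

{"fn": "carry_out", "kwargs": {
  "increments": [
    [0.015,0,-0.003,0,0,0,50]
  ]
}}

```text
time_s: 20.23
eef_pos: [455.2, 207.2, 34.0]
eef_rot: [0.001, 1.0, -0.015, -0.004]
ft_force: [-0.3, -0.1, -1.8]
gripper_width: 58.5
```

{"fn": "carry_out", "kwargs": {
  "increments": [
    [0.015,0,-0.003,0,0,0,50]
  ]
}}

```text
time_s: 20.35
eef_pos: [455.8, 207.1, 33.7]
eef_rot: [0.001, 1.0, -0.015, -0.007]
ft_force: [-9.2, 0.7, 3.9]
gripper_width: 58.4
```

Run:
```python
from h import *
plan([453,207.4,34],-np.pi/2-.03)
```

```text
now [455.8 207.1  33.7] t 20.35 w 58.4 F [-9.2  0.7  3.9] j [0.22 0.18 2.12 0.   0.86 1.82]
 turn(unit2pi) [0.0003 0.0021 0.    ] deg [0.1 0.8 0. ]  shift in current axes /150: [-0.019 -0.002 -0.001]  in target axes /150: [-0.018 -0.002 -0.002] dist 2.8
```

{"fn": "carry_out", "kwargs": {
  "increments": [
    [0.015,0,-0.002,0,0,0,50]
  ]
}}

```text
time_s: 20.48
eef_pos: [455.7, 207.1, 33.7]
eef_rot: [0.001, 1.0, -0.015, -0.01]
ft_force: [-10.0, 0.8, 7.5]
gripper_width: 58.6
```

Run:
```python
from h import *
plan([453,207.4,34],-np.pi/2-.03)
snap("top","17"); crop("top17",160,110,230,180,8,"c_t17"); snap("wrist","17"); crop("wrist17",170,0,350,160,4,"c_w17")
```

```text
now [455.7 207.1  33.7] t 20.48 w 58.6 F [-10.    0.8   7.5] j [0.22 0.18 2.11 0.   0.87 1.82]
 turn(unit2pi) [0.0004 0.0033 0.    ] deg [0.2 1.2 0. ]  shift in current axes /150: [-0.018 -0.002 -0.001]  in target axes /150: [-0.018 -0.002 -0.002] dist 2.7
```

View pics/c_t17.png

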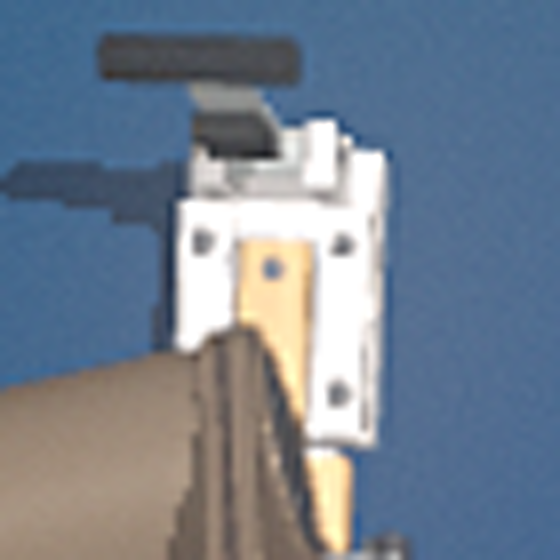

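View pics/c_w17.png

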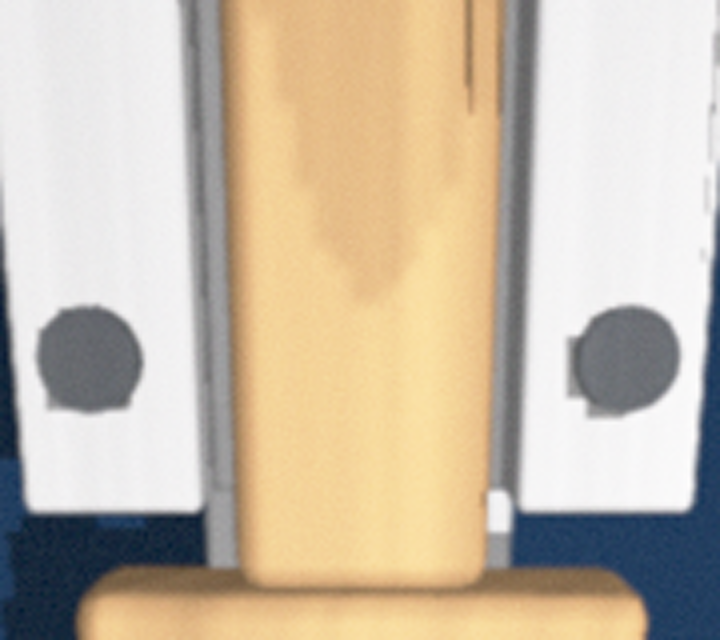

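{"fn": "carry_out", "kwargs": {
  "increments": [
    [0,0,0,0,0,0,50],
    [0,0,0,0,0,0,70],
    [0,0,0,0,0,0,85],
    [0,0,0,0,0,0,85],
    [0,0,-0.1,0,0,0,85],
    [0,0,-0.3,0,0,0,85],
    [-0.1,0,-0.3,0,0.002,0,85],
    [0,0,-0.3,0,0,0,85]
  ]
}}

```text
time_s: 21.58
eef_pos: [442.4, 207.2, 187.7]
eef_rot: [0.002, 1.0, -0.015, -0.005]
ft_force: [0.2, 0.6, -0.3]
gripper_width: 84.7
```

Run:
```python
from h import *
plan([453,207.4,34],-np.pi/2-.03)
snap("wrist","18")
```

```text
now [442.4 207.2 187.7] t 21.57 w 84.7 F [ 0.2  0.6 -0.3] j [ 0.23 -0.08  2.06 -0.    1.18  1.83]
 turn(unit2pi) [ 0.0006  0.0016 -0.0001] deg [ 0.2  0.6 -0. ]  shift in current axes /150: [ 0.081 -0.008  1.024]  in target axes /150: [ 0.071 -0.004  1.025] dist 154.1
```

View pics/wrist18.png

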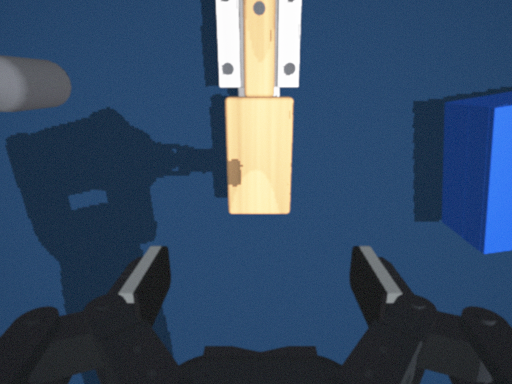

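Run:
```python
from h import *
m,K,T=boardw("wrist18",48)
m[:, :200]=0;m[:,310:]=0;m[225:]=0;m[:5]=0
C=[]
for v in list(range(110,205,15)):
    u=np.where(m[v])[0]; a,b=onz(K,T,(u.min()-.5,v),48),onz(K,T,(u.max()+.5,v),48); c=(a+b)/2; C.append(c); print(v,c.round(1),np.linalg.norm(a-b).round(1))
C=np.array(C); p=np.polyfit(C[:,0],C[:,1],1); print("yaw",p[0])
v=np.where(m[:,259])[0]; print("blade end",onz(K,T,(259,v.max()+.5),48).round(1)); print("shoulder",onz(K,T,(232,np.where(m[:150,232])[0].min()-.5),48).round(1), "mouth", onz(K,T,(229,87),46).round(1))
```

```text
110 [499.5 205.9  48. ] 59.5
125 [486.5 205.9  48. ] 59.5
140 [473.2 206.4  48. ] 60.4
155 [459.4 206.8  48. ] 59.5
170 [445.2 207.3  48. ] 60.4
185 [430.5 207.8  48. ] 59.5
200 [415.4 208.3  48. ] 60.5
yaw -0.03002218370435811
blade end [401.3 208.8  48. ]
shoulder [511.6 228.4  48. ] mouth [519.4 230.7  46. ]
```

{"fn": "carry_out", "kwargs": {
  "increments": [
    [0,0,-0.3,0,0.0016,0,40],
    [0,0,-0.3,0,0,0,0],
    [0.1,0,-0.05,0,0,0,0],
    [0.35,0.01,0,0,0,0,0],
    [0.38,0.01,0,0,0,0,0],
    [0.38,0,0,0,0,0,0],
    [0.25,0,0,0,0,0,0],
    [0,0,0,0,0,0,0]
  ]
}}

```text
time_s: 22.62
eef_pos: [672.1, 198.7, 315.4]
eef_rot: [-0.002, 1.0, -0.015, 0.017]
ft_force: [0.3, 0.1, -0.1]
gripper_width: -0.0
```

Run:
```python
from h import *
plan([655,203,172],-np.pi/2-.03)
```

```text
now [672.1 198.7 315.4] t 22.62 w -0.0 F [ 0.3  0.1 -0.1] j [ 0.14  0.28  1.44 -0.    1.39  1.74]
 turn(unit2pi) [-0.0007 -0.0054  0.    ] deg [-0.3 -1.9  0. ]  shift in current axes /150: [-0.147 -0.021  0.952]  in target axes /150: [-0.115 -0.025  0.956] dist 144.5
```

{"fn": "carry_out", "kwargs": {
  "increments": [
    [0,0,0,-0.0007,-0.0054,0,0],
    [0,-0.025,0.25,0,0,0,0],
    [0,0,0.35,0,0,0,0],
    [0,0,0.3,0,0,0,0],
    [0,0,0,0,0,0,0]
  ]
}}

```text
time_s: 23.25
eef_pos: [669.1, 203.8, 183.6]
eef_rot: [-0.001, 1.0, -0.014, 0.002]
ft_force: [-0.1, 0.3, 0.4]
gripper_width: 0.0
```

Run:
```python
from h import *
plan([640,203.5,174],-np.pi/2-.03)
snap("scene","19"); crop("scene19",260,120,400,250,5,"c_s19")
```

```text
now [669.1 203.8 183.6] t 23.25 w 0.0 F [-0.1  0.3  0.4] j [0.15 0.37 1.55 0.   1.21 1.75]
 turn(unit2pi) [-0.0002 -0.0006  0.0003] deg [-0.1 -0.2  0.1]  shift in current axes /150: [-0.194  0.008  0.063]  in target axes /150: [-0.194  0.008  0.064] dist 30.7
```

View pics/c_s19.png

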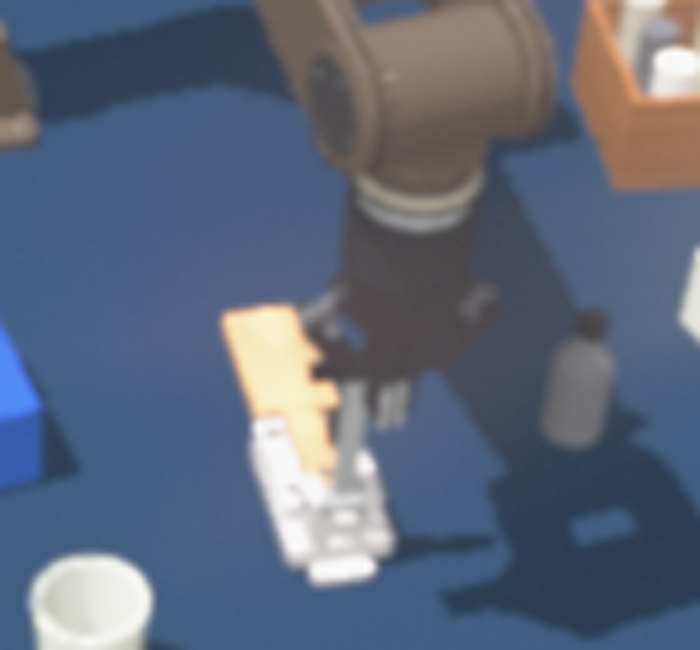

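Run:
```python
from h import *
f,K,T=load("scene19")
for n,p in [("tcp",(669,203.8,183.6)),("grip",(618.5,203,183)),("hinge",(617.5,203.3,62)),("handle end",(589,204,48)),("flask top",(517,395,110))]:
    q=proj(K,T,p); print(n,q.round(1),((q-[260,120])*5).round(0))
```

```text
tcp [336.2 203.3] [381. 417.]
grip [330.9 192.8] [355. 364.]
hinge [327.8 219.1] [339. 495.]
handle end [325.2 216.1] [326. 480.]
flask top [372.4 181.6] [562. 308.]
```

{"fn": "carry_out", "kwargs": {
  "increments": [
    [-0.12,0,0.05,0,0,0,0],
    [-0.06,0,0,0,0,0,0],
    [-0.06,0,0,0,0,0,0]
  ]
}}

```text
time_s: 23.68
eef_pos: [638.2, 206.1, 190.1]
eef_rot: [-0.003, 1.0, -0.014, 0.013]
ft_force: [-0.1, 0.7, -0.3]
gripper_width: -0.1
```

{"fn": "carry_out", "kwargs": {
  "increments": [
    [-0.1,0,0,0,0,0,0],
    [-0.1,0,0,0,0,0,0]
  ]
}}

```text
time_s: 23.92
eef_pos: [607.9, 207.2, 192.2]
eef_rot: [-0.003, 1.0, -0.014, 0.015]
ft_force: [-0.1, 0.6, 0.1]
gripper_width: 0.5
```

Run:
```python
from h import *
plan([592.5,204,176.7],-np.pi/2-.03)
snap("top","20"); crop("top20",150,90,250,200,5,"c_t20")
snap("scene","20"); crop("scene20",260,120,400,250,5,"c_s20")
```

```text
now [607.9 207.2 192.2] t 23.93 w 0.5 F [-0.1  0.6  0.1] j [0.17 0.23 1.72 0.   1.16 1.77]
 turn(unit2pi) [-0.001  -0.0047  0.0003] deg [-0.4 -1.7  0.1]  shift in current axes /150: [-0.105  0.025  0.1  ]  in target axes /150: [-0.102  0.024  0.104] dist 22.1
```

View pics/c_s20.png

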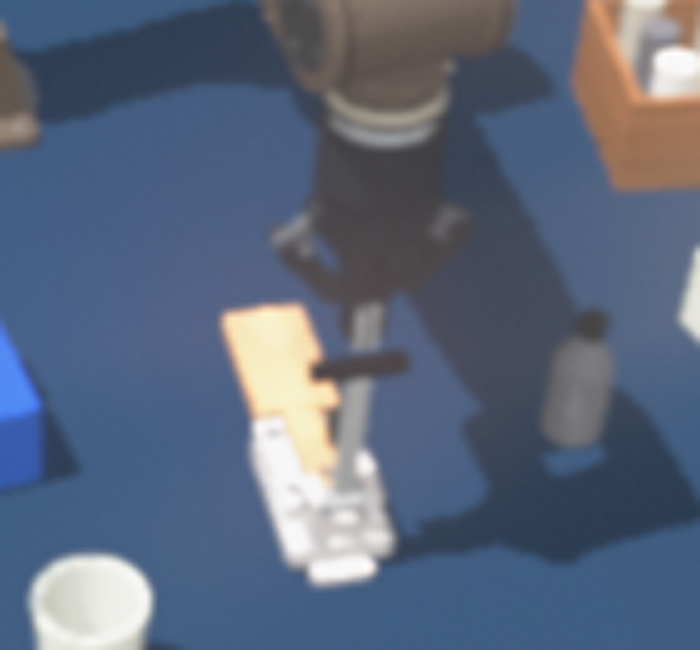

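{"fn": "carry_out", "kwargs": {
  "increments": [
    [0,0,-0.1,-0.001,-0.0047,0,0],
    [0.2,0.02,-0.05,0,0,0,0],
    [0.2,0,0,0,0,0,0],
    [0,0,0,0,0,0,0],
    [0,0,0.15,0,0,0,0],
    [0,0,0.1,0,0,0,0],
    [0,0,0,0,0,0,0]
  ]
}}

```text
time_s: 24.9
eef_pos: [663.9, 202.7, 171.7]
eef_rot: [0.001, 1.0, -0.013, -0.004]
ft_force: [0.5, -1.4, 0.8]
gripper_width: 0.2
```

Run:
```python
from h import *
plan([645,203.5,168],-np.pi/2-.03)
```

```text
now [663.9 202.7 171.7] t 24.9 w 0.2 F [ 0.5 -1.4  0.8] j [0.15 0.38 1.57 0.   1.2  1.75]
 turn(unit2pi) [0.0002 0.0013 0.0006] deg [0.1 0.5 0.2]  shift in current axes /150: [-0.126 -0.002  0.026]  in target axes /150: [-0.126 -0.001  0.025] dist 19.2
```

{"fn": "carry_out", "kwargs": {
  "increments": [
    [-0.1,0,0.02,0,0,0,0],
    [-0.1,0,0.03,0,-0.001,0,0],
    [-0.1,0,0.03,0,-0.001,0,0]
  ]
}}

```text
time_s: 25.28
eef_pos: [618.4, 204.1, 160.5]
eef_rot: [0.0, 1.0, -0.013, -0.008]
ft_force: [1.6, 1.0, 1.9]
gripper_width: -0.1
```

Run:
```python
from h import *
plan([592.5,204,176.7],-np.pi/2-.03)
snap("scene","21"); crop("scene21",260,120,400,250,5,"c_s21")
```

```text
now [618.4 204.1 160.5] t 25.27 w -0.1 F [1.6 1.  1.9] j [0.16 0.31 1.69 0.   1.17 1.76]
 turn(unit2pi) [0.0002 0.0027 0.0006] deg [0.1 1.  0.2]  shift in current axes /150: [-0.174  0.005 -0.105]  in target axes /150: [-0.173  0.006 -0.108] dist 30.6
```

View pics/c_s21.png

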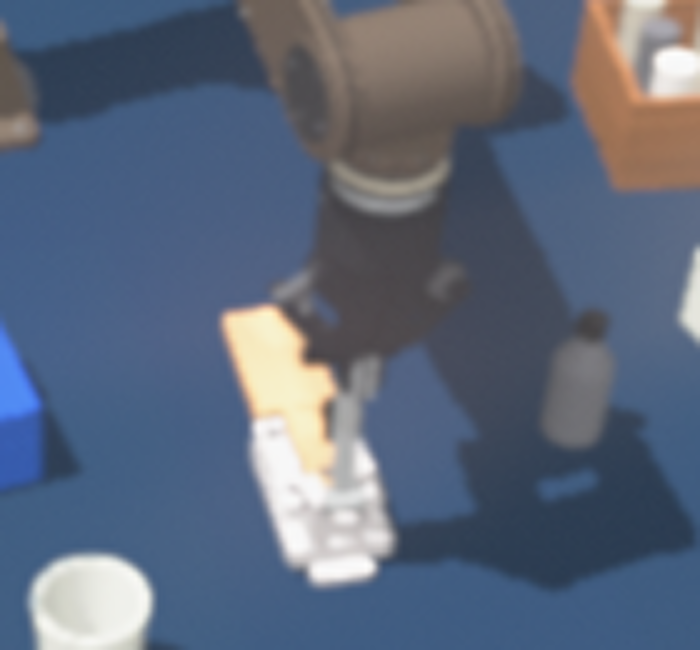

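{"fn": "carry_out", "kwargs": {
  "increments": [
    [-0.1,0,0,0,0.001,0,0],
    [-0.1,0,0.01,0,0,0,0],
    [-0.1,0,0.02,0,0,0,0]
  ]
}}

```text
time_s: 25.7
eef_pos: [572.3, 205.5, 156.9]
eef_rot: [0.0, 1.0, -0.013, -0.003]
ft_force: [3.5, -0.3, -3.0]
gripper_width: -0.0
```

Run:
```python
from h import *
plan([560,205,161],-np.pi/2-.03)
```

```text
now [572.3 205.5 156.9] t 25.7 w -0.0 F [ 3.5 -0.3 -3. ] j [0.18 0.21 1.81 0.   1.13 1.77]
 turn(unit2pi) [0.0001 0.001  0.0007] deg [0.  0.4 0.3]  shift in current axes /150: [-0.082  0.005 -0.026]  in target axes /150: [-0.082  0.006 -0.027] dist 13.0
```

{"fn": "carry_out", "kwargs": {
  "increments": [
    [-0.08,0,0.015,0,0,0,0],
    [-0.07,0,0.025,0,0,0,0],
    [-0.065,0,0.06,0,0,0,0],
    [-0.055,0,0.065,0,0,0,0]
  ]
}}

```text
time_s: 26.2
eef_pos: [530.2, 206.7, 132.5]
eef_rot: [0.0, 1.0, -0.013, -0.001]
ft_force: [1.9, -0.4, -0.4]
gripper_width: 0.4
```

Run:
```python
from h import *
plan([534,206,136],-np.pi/2-.03)
snap("scene","22"); crop("scene22",260,120,400,250,5,"c_s22")
```

```text
now [530.2 206.7 132.5] t 26.2 w 0.4 F [ 1.9 -0.4 -0.4] j [0.19 0.16 1.92 0.   1.07 1.79]
 turn(unit2pi) [0.     0.0004 0.0007] deg [0.  0.1 0.3]  shift in current axes /150: [ 0.025  0.004 -0.024]  in target axes /150: [ 0.025  0.004 -0.023] dist 5.2
```

View pics/c_s22.png

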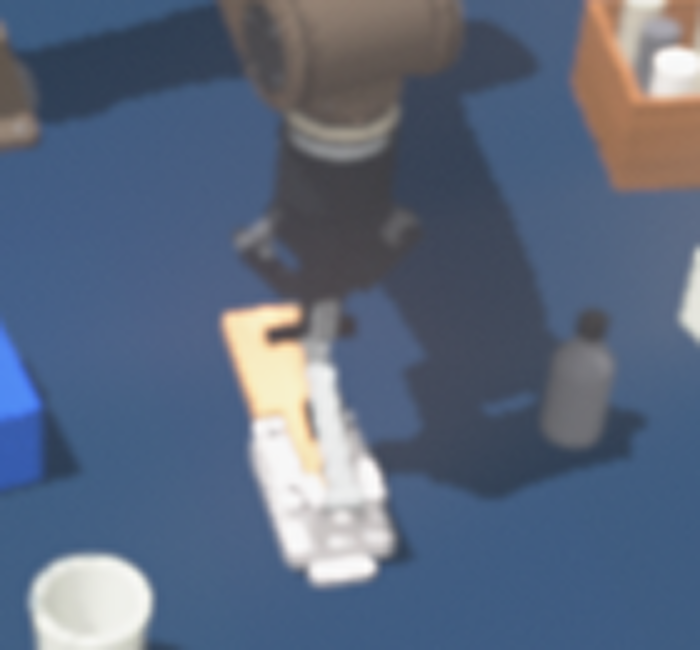

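{"fn": "carry_out", "kwargs": {
  "increments": [
    [-0.05,0,0.07,0,0,0,0],
    [-0.045,0,0.08,0,0,0,0],
    [-0.03,0,0.08,0,0,0,0],
    [-0.02,0,0.07,0,0,0,0]
  ]
}}

```text
time_s: 26.75
eef_pos: [504.7, 207.3, 82.9]
eef_rot: [0.0, 1.0, -0.013, -0.003]
ft_force: [1.4, -0.6, 0.7]
gripper_width: -0.0
```

Run:
```python
from h import *
plan([508.5,206.5,70],-np.pi/2-.03)
```

```text
now [504.7 207.3  82.9] t 26.75 w -0.0 F [ 1.4 -0.6  0.7] j [0.2  0.18 2.   0.   0.97 1.8 ]
 turn(unit2pi) [0.0001 0.0011 0.0007] deg [0.  0.4 0.3]  shift in current axes /150: [0.026 0.004 0.086]  in target axes /150: [0.025 0.004 0.086] dist 13.4
```

{"fn": "carry_out", "kwargs": {
  "increments": [
    [0.01,0,0.04,0,0,0,0],
    [0.005,0,0.03,0,0,0,0]
  ]
}}

```text
time_s: 27.0
eef_pos: [505.0, 207.1, 70.3]
eef_rot: [0.001, 1.0, -0.013, -0.006]
ft_force: [-3.3, 0.5, 11.1]
gripper_width: -0.2
```

{"fn": "carry_out", "kwargs": {
  "increments": [
    [0,0,0.02,0,0,0,0]
  ]
}}

```text
time_s: 27.12
eef_pos: [505.2, 207.2, 69.8]
eef_rot: [0.001, 1.0, -0.013, -0.008]
ft_force: [-10.6, -1.8, 25.9]
gripper_width: -0.1
```

{"fn": "carry_out", "kwargs": {
  "increments": [
    [0,0,0.015,0,0,0,0]
  ]
}}

```text
time_s: 27.25
eef_pos: [505.1, 207.2, 70.1]
eef_rot: [0.001, 1.0, -0.012, -0.009]
ft_force: [-7.0, -3.0, 12.9]
gripper_width: 0.0
```

{"fn": "carry_out", "kwargs": {
  "increments": [
    [0,0,0,0,0,0,0],
    [0,0,-0.05,0,0,0,0],
    [0,0,-0.3,0,0.002,0,0],
    [0,0,-0.4,0,0,0,0],
    [0,0.2,-0.4,0,0,0,0],
    [0,0.4,0,0,0,0,0],
    [0,0.4,0,0,0,0,0],
    [0,0.4,0,0,0,0,0],
    [0,0,0,0,0,0,0]
  ]
}}

```text
time_s: 28.38
eef_pos: [504.1, -6.6, 248.0]
eef_rot: [0.003, 1.0, -0.011, 0.002]
ft_force: [-0.7, 0.6, -0.7]
gripper_width: 0.3
```

Run:
```python
from h import *
plan([508.5,206.5,70],-np.pi/2-.03)
snap("scene","23"); crop("scene23",270,160,370,250,6,"c_s23")
snap("top","23"); crop("top23",150,90,250,220,4.5,"c_t23")
```

```text
now [504.1  -6.6 248. ] t 28.38 w 0.3 F [-0.7  0.6 -0.7] j [-0.21 -0.11  1.97 -0.01  1.28  1.38]
 turn(unit2pi) [ 0.001  -0.0005  0.0012] deg [ 0.4 -0.2  0.4]  shift in current axes /150: [-0.006 -1.428  1.178]  in target axes /150: [-0.013 -1.421  1.187] dist 277.7
```

View pics/c_s23.png

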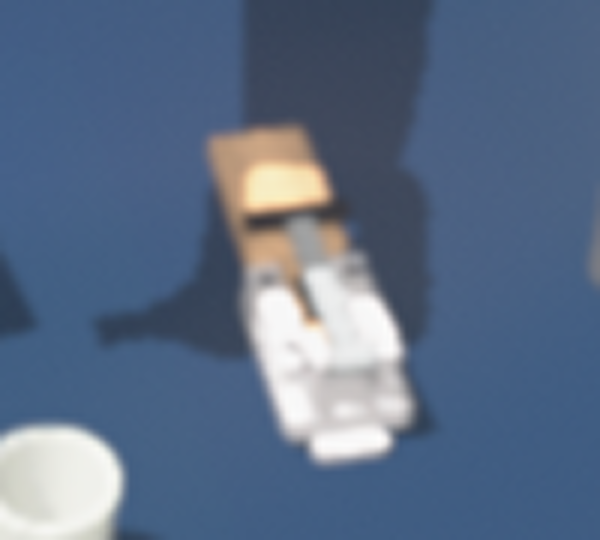

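View pics/c_t23.png

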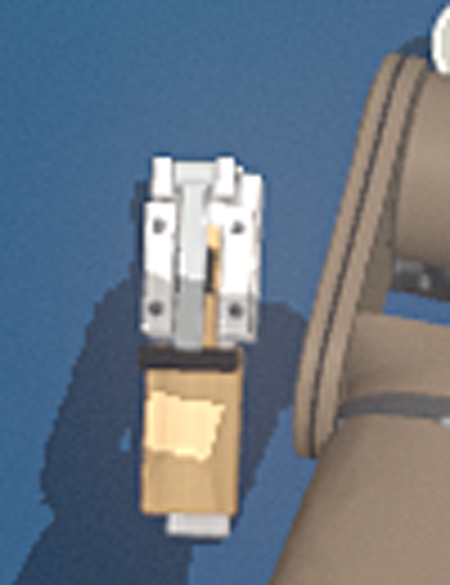

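View pics/scene23.png

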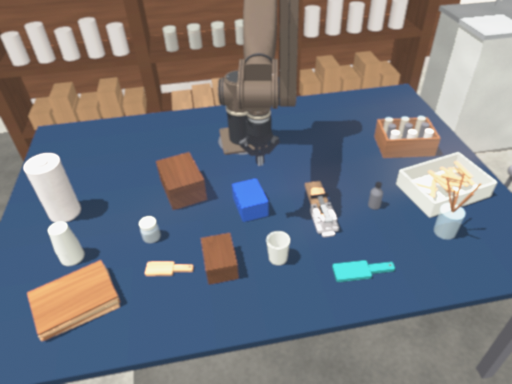

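Run:
```python
from h import *
f,K,T=load("top23");fs,Ks,Ts=load("scene23")
a=up(190,357,4.5,150,90); b=up(297,214,6,270,160)
print("grip",tri(ray(K,T,a),ray(Ks,Ts,b)), onz(K,T,a,62).round(1))
for p in [(143,514),(237,517)]: print("blade end",onz(K,T,up(*p,4.5,150,90),48).round(1))
for p in [(217,226)]: print("handle end",onz(K,T,up(*p,4.5,150,90),48).round(1))
# bystanders before/after
f0=load("scene0")[0].astype(int); d=np.abs(f0-load("scene23")[0].astype(int)).max(2)
for n,(x0,y0,x1,y1) in dict(cup=(262,228,295,268),jar=(136,213,166,245),flask=(366,180,386,212)).items(): print(n,(d[y0:y1,x0:x1]>40).mean().round(3))
```

```text
grip (array([499.0014608 , 206.05180566,  64.31315644]), np.float64(3.016648336313273)) [499.1 205.   62. ]
blade end [398.9 236.8  48. ]
blade end [396.9 175.8  48. ]
handle end [587.6 191.2  48. ]
cup 0.0
jar 0.0
flask 0.0
```

{"fn": "carry_out", "kwargs": {
  "increments": [
    [0,-0.3,0,0,0,0,0],
    [0,-0.38,0,0,0,0,0],
    [0,-0.3,0,0,0,0,0],
    [0.1,0,0,0,0,0,0],
    [0,0,0,0,0,0,0]
  ]
}}

```text
time_s: 29.1
eef_pos: [520.9, 154.1, 246.3]
eef_rot: [0.002, 1.0, -0.005, 0.001]
ft_force: [-1.1, -0.4, -0.6]
gripper_width: -0.3
```

Run:
```python
from h import *
plan([508.5,206.5,70],-np.pi/2-.03)
snap("wrist","24"); crop("wrist24",100,40,300,240,3.5,"c_w24")
```

```text
now [520.9 154.1 246.3] t 29.1 w -0.3 F [-1.1 -0.4 -0.6] j [ 0.1  -0.02  1.89 -0.    1.27  1.68]
 turn(unit2pi) [ 0.0006 -0.0003  0.0032] deg [ 0.2 -0.1  1.1]  shift in current axes /150: [-0.089 -0.353  1.174]  in target axes /150: [-0.093 -0.347  1.176] dist 184.4
```

View pics/wrist24.png

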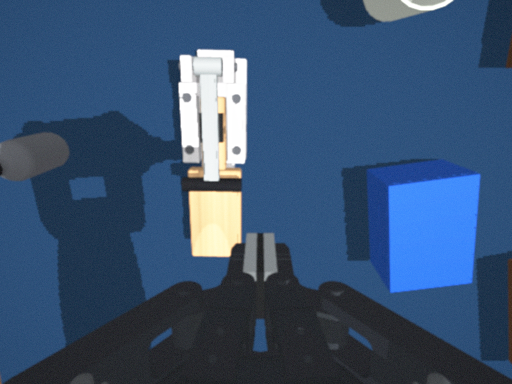

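Run:
```python
from h import *
crop("wrist24",170,40,260,190,4,"c_w24")
f,K,T=load("wrist24")
print("grip",onz(K,T,(211.5,184),62).round(1),onz(K,T,(241,257-2),48).round(1))
for z in (60,62,64,68):
    a,b=onz(K,T,(182,184.5),z),onz(K,T,(242.5,184.5),z); print(z,np.linalg.norm(a-b).round(1),((a+b)/2).round(1))
```

```text
grip [498.6 206.4  62. ] [402.7 177.9  48. ]
60 66.4 [497.4 205.9  60. ]
62 66.0 [498.  205.6  62. ]
64 65.6 [498.7 205.3  64. ]
68 64.8 [499.9 204.7  68. ]
```

View pics/c_w24.png

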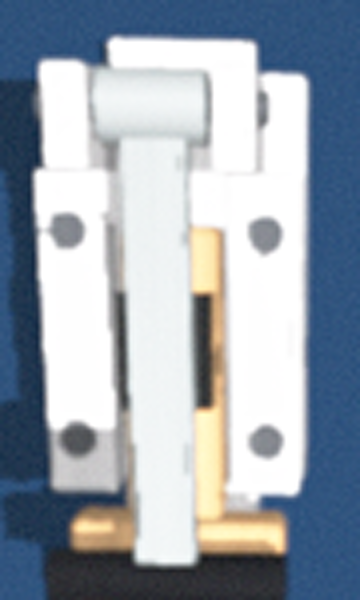

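```bash
python3 -c "
from cell import workorder
print(workorder.hand_in())"
```

```text
the job is handed in; nothing more can be done
None
```

I drew the board out of the small dark rack by its handle, laid it flat on the table and let go. I then took it up by the blade, turned it round, laid the handle in the stand's channel up to the stop with the blade on the rest, and pushed the clamp lever shut. The job was handed in at about 29 s on the robot's clock.

**Last checks:**
- **Handle home:** I felt about 10 N against the stop. The camera showed about 7.8 mm between the mouth and the blade's shoulder, against 8 mm expected. The last wrist picture shows no gap at the stop.
- **Lever shut:** The press stopped with the fingertips at z = 70 mm, which puts the grip's centre at 62 mm as it should be. The force there reached 26 N. Two-view triangulation gave 64 mm with a 3 mm mismatch, so it agrees only to camera accuracy.
- **Bystanders:** The cup, jar and bottle look unchanged between the first scene picture and the last full one.
- **Robot clear:** It touched nothing at hand-in.

**What went wrong and was mended:**
- My first attempt to push the lever passed just over the grip without touching it, so I repeated it lower.
- My first push towards the stop held up about 3 mm short on friction. I eased the pressure and the second push reached the stop.

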